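# Reset the breaker behind a push-and-turn latched cover

### The job

The breaker inside the grey control box on the bench is off. Release the box's sloping cover by pressing its wing knob in and turning it a quarter turn clockwise while it is held in (never force it round), then swing the cover up and right over until it leans back past upright and stays there by itself. Then push the breaker's toggle over from off (towards the front of the box) to on (towards the back), and leave the cover standing open; do not shove or knock over the other things on the bench or on the box.

Things in the scene. Friction and masses are not known exactly. Their poses are not given: they have to be found in the camera images.
- control_box: grey steel control box fixed to the bench, 220 mm wide (its y), 185 deep (its x). Origin: midway across its underside, 100 mm behind its front; x to its back, y to its left seen by the robot, z up. Front wall 75 mm high at x = -100 mm; from its top a 30 degree slope, closed by a hinged cover, rises to x = +23, z = 146 mm; behind it a flat top at z = 146 mm, back wall at x = +85 mm
- box_opening (a point): point in the box 64 mm up, at box x = -10, y = 0: top of the breaker's grey case, under the cover. The opening over it is 188 mm wide and runs from box x = -81 mm (edge at z = 86 mm) to x = +12 mm (edge at z = 139 mm). Nothing but the toggle stands higher than this point inside. Axes as control_box
- cover (a joint): the box's cover, a 4 mm plate 212 mm wide and 139 long, hinged along its upper edge; rad, 0 shut on the 30 degree slope, 0.52 level, 2.09 upright, 2.32 leaning back on its stop. A friction stay holds it wherever it is left; swinging it takes 0.4 to 0.8 N m (up to 9 N at the knob). It cannot be lifted while latched
- cover_hinge (a point): middle of the cover's hinge axis, which runs along the box's y; at box x = 21, z = 149.5 mm. Its axes turn with the cover: x in the cover's plane from its lower edge towards the hinge, z out of its outer face (that face lies 1 mm above the hinge axis); shut, z leans 30 degrees from vertical to the front of the box
- cover_edge (a point): middle of the cover's free (lower) edge, 146 mm from the hinge axis; axes as cover_hinge
- latch_knob (a joint): turn of the black wing knob about the cover's outward normal; rad, 0 shut, grows clockwise seen from outside, stop at 1.57 (free). A tooth blocks it at 0: press it in 6 mm or more (8 is good) and hold it in as it turns; never force it. It stays as left. Behind the cover it turns a cam tongue 36 mm long: at 0 it hooks under the lower frame, by 1.15 it is clear, at 1.57 it points to the box's left
- latch_press (a joint): how far the wing knob is pressed in, straight into the cover, against a spring; m, 0 out, stop at 0.010; 3 N to start, 8 N at 6 mm, 11 N at 10 mm; springs back when let go
- latch_grip (a point): grip point on the knob's axis, 41 mm out from the cover's face, 96 mm from the hinge axis. Wing: a bar 60 mm long, 14 thick, 28 high; its top is 6 mm above this point, its underside 19 mm off the cover; round collar below it 41 mm across, 8 mm high. Axes: x along the wing (at knob 0 straight up the slope), y across it, z out of the cover
- breaker_toggle (a joint): the breaker's black toggle, 22 mm wide (box y), 12 mm thick, hinged about the box's y at box x = -10, z = 50 mm; rad, 0 off (leans 25 degrees to the box's front), 0.87 on (leans 25 degrees to its back). It is stiff, about 5 N at the tip, and stays where it is left, so push it right over; at the start it may stand up to 0.15 from full off
- toggle_tip (a point): middle of the toggle's top end, 50 mm from its hinge; off: at box x = -31, z = 95 mm; on: at box x = +11, z = 95 mm
- wash_bottle: white wash bottle with bent spout, 59 x 89 x 184 mm, a bystander; origin at the centre of its underside
- spray_can: spray can, 58 mm across, 187 mm high, a bystander; origin at the centre of its underside
- solder_reel: reel of solder wire on its flange, 58 mm across, 45 mm high, a bystander; origin at the centre of its underside
- screwdriver_1: screwdriver 197 mm long, 27 mm thick, lying near the front of the bench, a bystander; origin under its centre
- small_carton_2: small brown carton, 66 x 99 x 51 mm, behind the box, a bystander; origin at the centre of its underside
- mug: white mug, 95 mm high, standing on the pad of paper, a bystander; origin at the centre of its underside
- hex_keys: folding hex key set, 30 x 90 x 26 mm, lying on the box's flat top behind the hinge, a bystander; origin at the centre of its underside

How it is judged:
By the outcome, as a careful person would: the job done as asked, in the order asked, and still so for the second after the job is handed in, with the robot touching nothing.
It also fails if it takes over 61 s, if anything falls off the work surface, if the arm or the gripper's body presses on something with over 40 N, if the wrist force passes 120 N, or if a joint passes its speed limit or range.

### The arm

A 7-joint arm with a two-finger parallel gripper is mounted at the origin on a cart in front of the work surface, level with it; the furniture and walls round the work are solid. World frame = base frame: x ahead of the robot, y to its left, z up, the work surface at z = 0. Lengths are in m, angles in degrees, forces in N, time in s.
With the tool pointing down it reaches from about 0.425 to 0.875 m from the base axis. Payload 4.7 kg.
Tool frame: the origin (TCP) lies between the finger pads; the fingertips stand 8 mm ahead of it and the grasp point (between the pads) lies 11 mm behind it (env.tip_extent is the distance from the TCP to the fingertips, in m); z points along the fingers, y is the line along which they close (so a half turn about z gives the same grasp; the last joint's range is limited). The gripper opens to 87 mm and grips with 3 to 60 N. Pads are 19 mm wide; open, the fingers measure 117 mm over their backs; the gripper's body (75 mm by 190 mm) begins 51 mm behind the grasp point.
Start: joints at [-63.363, 18.392, -4.016, 83.108, 1.295, 78.541, -3.26], TCP at [0.283, 0.585, 0.231] pointing down, gripper open.
Joint ranges: [-163.93, 163.93], [-17.29, 119.83], [-79.2, 71.16], [3.27, 140.29], [-89.18, 269.18], [5.43, 117.66], [-154.24, 154.24]. Speed limits (degrees/s): [147.25, 147.25, 180, 180, 180, 180, 180].

### API

Orientations are given as [roll, pitch, yaw] about the fixed x, y, z axes, in that order (R = Rz(yaw) Ry(pitch) Rx(roll)).
In Python, from cell import sensors, vision, workorder, env gives the robot as it stands.
- The arm moves only by the tool drive_tool, never from a script. Its argument "moves" is a list of rows, each an object of numbers: "x", "y", "z": the shift along the tool's x, y, z in mm; "rx", "ry", "rz": the turn, a rotation vector about the tool's x, y, z in rad; "fingers": the closure, from -1 (fully open) to 1 (shut). In form: [{"x": .., "y": .., "z": .., "rx": .., "ry": .., "rz": .., "fingers": ..}, ...]. A call has 1 to 20 rows; each row is the pose to reach, as a shift and turn from the pose commanded when the call began, along the tool's axes at that moment; what a row does not reach only later rows make up. A row lasts 1/8 s, in which the tool goes at most 62.5 mm and 10.7 degrees, less where a joint would pass 70% of its speed; a pose out of reach is approached as far as the arm can. A call with a gripper value outside its range is refused whole. The fingers move at their own pace and stop on an object; "force" is the grip in N (left out, the last holds). Time passes only in rows, so rows that repeat a pose let the fingers close. It gives the time, the measured TCP pose, the force, the opening and the grip force at its end, in the units of the state.
- sensors.get_obs(): the state, without advancing time (a new reading comes with each control period).
- vision.read_camera(name): name is "scene" or "top" or "wrist"; returns a dict with "image" (420x560x3 uint8, red, green, blue), "fx", "fy", "cx", "cy" (pixels), "R" (3x3) and "t" (3): a world point X has camera coordinates R X + t. Camera axes: x right, y down, z forward; pixel columns grow to the right and rows downward; lengths in m; the calibration is good to about 2 mm. A picture is of the moment at which its call begins. There is no depth.
- workorder.sign_off(): hands the job in; it is judged then, once.
The state is a dict: "time_s": time; "qpos": joint angles; "joint_velocities": joint speeds; "effort": joint torques, N m; "tool_pos": TCP position; "tool_rot": TCP orientation; "force": force on the tool from outside, world axes, zero at the start; "wrist_torque": the same for the moment, N m; "grip_width": finger opening in m; "grasp_force": force on a finger pad.
Only numpy, scipy, OpenCV 4.12 (cv2) and the standard library are available. Lean on these libraries where they do the work, as an engineer would, in place of code of your own. Each camera call takes 0.05 s, during which the arm holds its last target. There are 200 camera calls.

## Working session

There is one attempt and no reset: what is moved stays moved. The work goes in short steps, Python scripts to look and compute and a tool call to move; the robot and the scene stay as the last step left them, time stands still between calls to the robot, and variables do not carry over. Pictures are saved under pics/ and viewed, at most 10 in all, crops included, and the job is handed in when it is done.

Besides the shell and the picture viewer there is one more tool, called after "Emit:" in YAML: its name, and indented under it one key for each argument. drive_tool: Moves the arm, as the interface text tells. Its arguments: {"type":"object","properties":{"moves":{"type":"array"},"force":{"type":"number"}},"required":["moves"]}

```bash
mkdir -p pics; ls; python3 - <<'E'
from cell import sensors, vision
import cv2,numpy as np
for n in ("scene","top"):
    c=vision.read_camera(n); cv2.imwrite(f"pics/{n}0.png",c["image"][:,:,::-1]); np.savez(f"{n}0.npz",**c)
    print(n,c["fx"],c["cx"],c["cy"],(-c["R"].T@c["t"]).round(3),c["R"].round(2).tolist())
o=sensors.get_obs();print(o["time_s"],o["tool_pos"],o["tool_rot"])
E
```

```text
pics
scene 400.83526583289205 281.75758528742875 212.75828743881698 [ 1.093 -0.321  1.164] [[0.62, 0.79, -0.01], [0.67, -0.53, -0.53], [-0.42, 0.32, -0.85]]
top 540.0661434361616 270.836597934792 214.4205701626745 [0.246 0.069 1.672] [[-0.07, -1.0, -0.0], [-0.98, 0.07, -0.21], [0.21, -0.01, -0.98]]
0.1 [0.28304509 0.58460374 0.22957583] [-1.79902117e+02  7.69044553e-03  1.54170706e+02]
```

View pics/scene0.png

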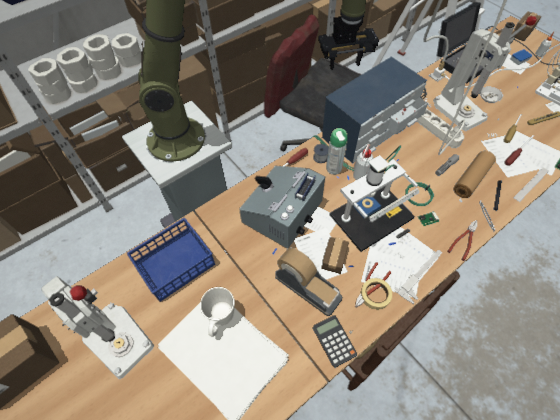

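View pics/top0.png

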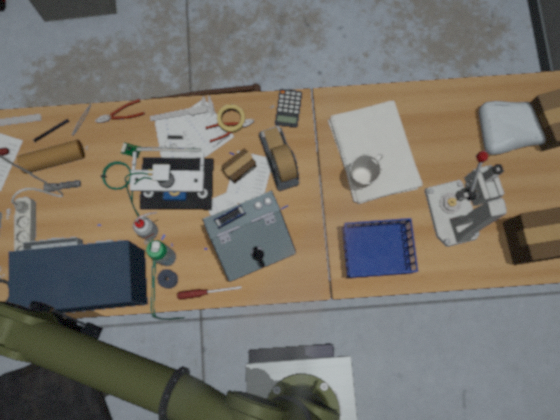

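The scene view shows the box at about (283,203) with its knob at (264,182). In the top view the box is at (250,237) and the knob at (258,257). The spray can, wash bottle and reel stand to its left, and the screwdriver lies in front. I'll zoom in next.

```bash
python3 - <<'E'
import cv2,numpy as np
t=np.load("top0.npz")["image"][190:290,195:305,::-1]; s=np.load("scene0.npz")["image"][155:255,230:340,::-1]
im=np.vstack([cv2.resize(a,None,fx=5,fy=5,interpolation=cv2.INTER_CUBIC) for a in (t,)])
i2=cv2.resize(s,None,fx=5,fy=5,interpolation=cv2.INTER_CUBIC)
cv2.imwrite("pics/tc.png",im);cv2.imwrite("pics/sc.png",i2)
E
```

```text
(no output)
```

View pics/tc.png

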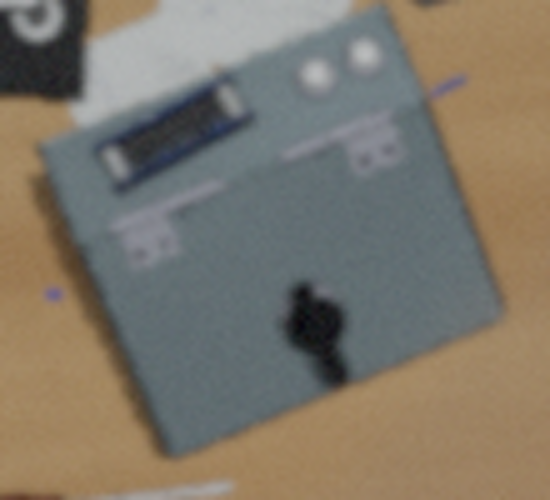

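View pics/sc.png

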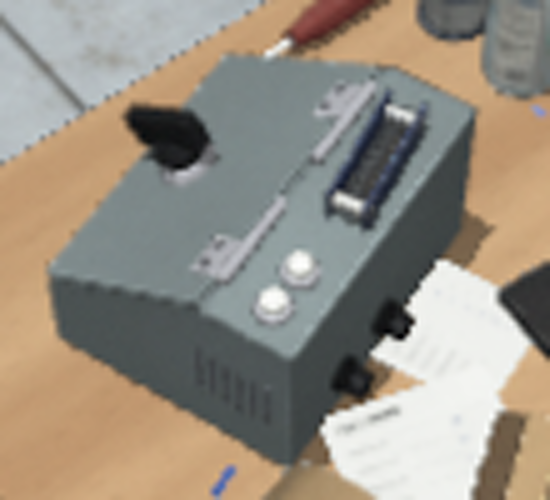

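The top crop shows these box corners: back-left (40,148), back-right (388,5), front-right (503,312), front-left (175,458). In the scene crop the same corners are at (472,105), (292,358), (52,270) and (222,57), and the foot of the back-right corner is at (292,465). The wing lies along the slope.

```bash
cat > h.py <<'E'
import numpy as np, cv2
from scipy.spatial.transform import Rotation as Rn
from scipy.optimize import least_squares
def proj(c,X):
    p=np.atleast_2d(X)@c["R"].T+c["t"]; return np.c_[p[:,0]/p[:,2]*c["fx"]+c["cx"],p[:,1]/p[:,2]*c["fy"]+c["cy"]]
def ray(c,uv):
    d=c["R"].T@np.array([(uv[0]-c["cx"])/c["fx"],(uv[1]-c["cy"])/c["fy"],1]);return -c["R"].T@c["t"],d/np.linalg.norm(d)
def plane(c,uv,z):
    o,d=ray(c,uv);return o+d*(z-o[2])/d[2]
def tri(rs):
    A=sum(np.eye(3)-np.outer(d,d) for o,d in rs);b=sum((np.eye(3)-np.outer(d,d))@o for o,d in rs);return np.linalg.solve(A,b)
E
python3 - <<'E'
from h import *
t=np.load("top0.npz");s=np.load("scene0.npz");t=dict(t);s=dict(s)
f=lambda p,o:(np.array(p)+.5)/5-.5+o
T=f([(40,148),(388,5),(503,312),(175,458)],(195,190)); S=f([(472,105),(292,358),(52,270),(222,57),(292,465)],(230,155))
for a,b in zip(T,S): print(tri([ray(t,a),ray(s,b)]).round(4))
M=np.array([(85,110,146),(85,-110,146),(-100,-110,75),(-100,110,75),(85,-110,0)])/1e3
W=lambda p:Rn.from_euler('z',p[3]).apply(M)+p[:3]
def r(p):
    X=W(p);return np.r_[(proj(t,X[:4])-T).ravel(),(proj(s,X)-S).ravel()]
q=least_squares(r,[.5,0,0,0],loss='soft_l1');print(q.x,np.degrees(q.x[3]));print(r(q.x).reshape(-1,2).round(1).tolist())
# wing ends
print([tri([ray(t,f(a,(195,190))),ray(s,f(b,(230,155)))]).round(4) for a,b in [((337,380),(132,112)),((302,290),(205,135))]])
R=Rn.from_euler('z',q.x[3]);c=np.cos(np.pi/6);sn=.5
for n,dx in (("grip",0),("lowend",-30),("upend",30)):
    u=-96+dx; h=42+ (6 if dx else 0)
    b=np.array([21+u*c-h*sn,0,149.5+u*sn+h*c])/1e3; X=R.apply(b)+q.x[:3]; print(n,b.round(4),X.round(4),proj(t,X).round(1),proj(s,X).round(1))
# bystanders rough
for n,uv,z in (("can",(157,250),.187),("reel",(167,278),.045),("wash",(145,227),.18),("scrL",(180,295),.013),("scrR",(240,288),.01),("keys",(231,215),.172)): print(n,plane(t,uv,z).round(3))
E
```

```text
[0.5681 0.2469 0.1525]
[0.6394 0.0429 0.1505]
[ 0.4642 -0.0127  0.0848]
[0.3915 0.1836 0.0773]
[0.52278157 0.11816913 0.00427364 0.33934331] 19.44293965631279
[[-1.1, 0.8], [-0.5, -0.3], [1.4, -0.4], [-1.3, 0.2], [0.3, -0.4], [-0.7, 0.2], [-1.7, 2.2], [1.6, -1.1], [-0.7, 1.4]]
[array([0.4248, 0.0856, 0.1302]), array([0.4768, 0.1035, 0.1448])]
grip [-0.0831  0.      0.1379] [0.4444 0.0905 0.1421] [[259.9 258.5]] [[260.8 177.8]]
lowend [-0.1121  0.      0.1281] [0.4171 0.0808 0.1323] [[264.  268.2]] [[253.5 175.8]]
upend [-0.0602  0.      0.1581] [0.4661 0.0981 0.1623] [[256.5 250.1]] [[266.5 177. ]]
can [0.483 0.373 0.187]
reel [0.418 0.374 0.045]
wash [0.552 0.406 0.18 ]
scrL [0.367 0.342 0.013]
scrR [0.375 0.159 0.01 ]
keys [0.57  0.163 0.172]
```

```bash
cat >> h.py <<'E'
import json,os
B=dict(p=[.5228,.1182,.002],yaw=19.44)
if os.path.exists("box.json"): B=json.load(open("box.json"))
RB=Rn.from_euler('z',B["yaw"],degrees=True)
def b2w(p): return RB.apply(np.array(p,float)/1e3)+np.array(B["p"])
def w2b(p): return RB.inv().apply(np.array(p)-np.array(B["p"]))*1e3
def toolrot(zaz,spin): # box-frame tool: z = (sin a,0,-cos a) a=tilt deg; spin 180: tool x = down slope
    Rz=Rn.from_euler('y',-zaz,degrees=True)*Rn.from_euler('xyz',[180,0,spin],degrees=True)
    return RB*Rz
def rel(pbox,R,o=None):
    from cell import sensors
    o=o or sensors.get_obs(); R0=Rn.from_euler('xyz',o["tool_rot"],degrees=True)
    d=R0.inv().apply(b2w(pbox)-np.array(o["tool_pos"]))*1e3
    return d.round(1),(R0.inv()*R).as_rotvec().round(3)
def cov(u,h,th=0,y=0): # cover frame: u along plane from hinge (positive toward free edge), h out of plane from hinge axis
    a=np.radians(30)-th; return np.array([21-u*np.cos(a)-h*np.sin(a),y,149.5-u*np.sin(a)+h*np.cos(a)])
def st():
    from cell import sensors
    o=sensors.get_obs(); print(round(o["time_s"],2),"tcp box",w2b(o["tool_pos"]).round(1),"rot",np.round(o["tool_rot"],1),"F",np.round(o["force"],1),"w",round(o["grip_width"],4),"gf",o["grasp_force"],"q",np.round(o["qpos"],0)); return o
E
python3 - <<'E'
from h import *
st();R=toolrot(30,180);print(R.as_matrix().round(2), RB.inv().apply(R.apply([[0,0,1],[1,0,0]])).round(2))
p=cov(96,42+90);print(p,b2w(p)); print(rel(p,R)); print(rel(p+[0,110,80],R))
E
```

```text
0.1 tcp box [-70.9 519.6 227.6] rot [-179.9    0.   154.2] F [-0.5  0.1  0.6] w 0.0871 gf 0.0 q [-63.  18.  -4.  83.   1.  79.  -3.]
[[-0.82 -0.33  0.47]
 [-0.29  0.94  0.17]
 [-0.5   0.   -0.87]] [[ 0.5   0.   -0.87]
 [-0.87  0.   -0.5 ]]
[-128.13843876    0.          215.8153533 ] [0.40196666 0.07555302 0.21781535]
(array([-328.8, -406.4,   12.5]), array([-0.208, -0.496, -0.771]))
(array([-250.7, -329.1,  -67.6]), array([-0.208, -0.496, -0.771]))
```

Emit:
drive_tool:
  moves:
    - {"x": -50,"y": -60,"z": -70,"fingers": -1}
    - {"x": -100,"y": -120,"z": -75,"fingers": -1}
    - {"x": -150,"y": -180,"z": -75,"rx": -0.05,"ry": -0.12,"rz": -0.19}
    - {"x": -200,"y": -240,"z": -75,"rx": -0.1,"ry": -0.24,"rz": -0.38}
    - {"x": -250,"y": -300,"z": -70,"rx": -0.15,"ry": -0.36,"rz": -0.57}
    - {"x": -290,"y": -350,"z": -50,"rx": -0.208,"ry": -0.496,"rz": -0.771}
    - {"x": -329,"y": -406,"z": 10,"rx": -0.208,"ry": -0.496,"rz": -0.771}
    - {"x": -329,"y": -406,"z": 12,"rx": -0.208,"ry": -0.496,"rz": -0.771}
    - {"x": -329,"y": -406,"z": 12,"rx": -0.208,"ry": -0.496,"rz": -0.771}
    - {"x": -329,"y": -406,"z": 12,"rx": -0.208,"ry": -0.496,"rz": -0.771}
    - {"x": -329,"y": -406,"z": 12,"rx": -0.208,"ry": -0.496,"rz": -0.771}
    - {"x": -329,"y": -406,"z": 12,"rx": -0.208,"ry": -0.496,"rz": -0.771}

```text
invalid input at $.moves[0]: expected keys x, y, z, rx, ry, rz, fingers
```

```bash
python3 - <<'E'
from h import *
from cell import vision
st();c=vision.read_camera("wrist");np.savez("w1.npz",**c);cv2.imwrite("pics/w1.png",c["image"][:,:,::-1])
p=cov(96,42+90);print(rel(p,toolrot(30,180)),(w2b(-c["R"].T@c["t"])).round(0),proj(c,b2w(cov(96,48))))
E
```

```text
0.1 tcp box [-70.9 519.6 227.6] rot [-179.9    0.   154.2] F [-0.5  0.1  0.6] w 0.0871 gf 0.0 q [-63.  18.  -4.  83.   1.  79.  -3.]
(array([-328.9, -406.5,   12.5]), array([-0.208, -0.496, -0.771])) [-124.  575.  382.] [[-106.53914455  576.95532221]]
```

View pics/w1.png

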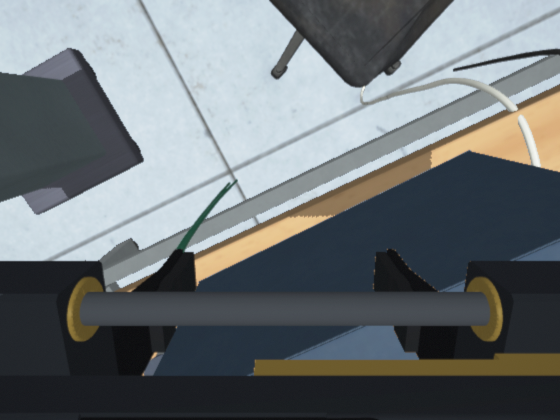

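The call was refused because every row needs all its keys, so the arm hasn't moved. The wrist picture shows the fingers over the dark cabinet at about (300,330). I'm sending the move again with every key filled in.

Emit:
drive_tool:
  moves:
    - {"x": -50,"y": -60,"z": -70,"rx": 0,"ry": 0,"rz": 0,"fingers": -1}
    - {"x": -100,"y": -120,"z": -75,"rx": 0,"ry": 0,"rz": 0,"fingers": -1}
    - {"x": -150,"y": -180,"z": -75,"rx": -0.05,"ry": -0.12,"rz": -0.19,"fingers": -1}
    - {"x": -200,"y": -240,"z": -75,"rx": -0.1,"ry": -0.24,"rz": -0.38,"fingers": -1}
    - {"x": -250,"y": -300,"z": -70,"rx": -0.15,"ry": -0.36,"rz": -0.57,"fingers": -1}
    - {"x": -290,"y": -350,"z": -50,"rx": -0.208,"ry": -0.496,"rz": -0.771,"fingers": -1}
    - {"x": -329,"y": -406,"z": 10,"rx": -0.208,"ry": -0.496,"rz": -0.771,"fingers": -1}
    - {"x": -329,"y": -406,"z": 12,"rx": -0.208,"ry": -0.496,"rz": -0.771,"fingers": -1}
    - {"x": -329,"y": -406,"z": 12,"rx": -0.208,"ry": -0.496,"rz": -0.771,"fingers": -1}
    - {"x": -329,"y": -406,"z": 12,"rx": -0.208,"ry": -0.496,"rz": -0.771,"fingers": -1}
    - {"x": -329,"y": -406,"z": 12,"rx": -0.208,"ry": -0.496,"rz": -0.771,"fingers": -1}
    - {"x": -329,"y": -406,"z": 12,"rx": -0.208,"ry": -0.496,"rz": -0.771,"fingers": -1}

```text
time_s: 1.65
tool_pos: [0.3784, 0.2026, 0.1251]
tool_rot: [177.8, 17.4, -164.3]
force: [1.0, -1.9, 1.5]
grip_width: 0.087
grasp_force: 0.0
```

```bash
python3 - <<'E'
from h import *
from cell import vision
st();c=vision.read_camera("wrist");np.savez("w1.npz",**c);cv2.imwrite("pics/w2.png",c["image"][:,:,::-1])
p=cov(96,42+90);print(rel(p,toolrot(30,180)),(w2b(-c["R"].T@c["t"])).round(0),proj(c,b2w(cov(96,48))))
E
```

```text
1.65 tcp box [-108.1  127.6  123.1] rot [ 177.8   17.4 -164.3] F [ 1.  -1.9  1.5] w 0.087 gf 0.0 q [-30. -17.  -4. 134.   3.  46.  70.]
(array([ -19.6, -121.4, -100.3]), array([ 0.016, -0.226, -0.07 ])) [-226.  130.  248.] [[  5.3702502  361.32041877]]
```

View pics/w2.png

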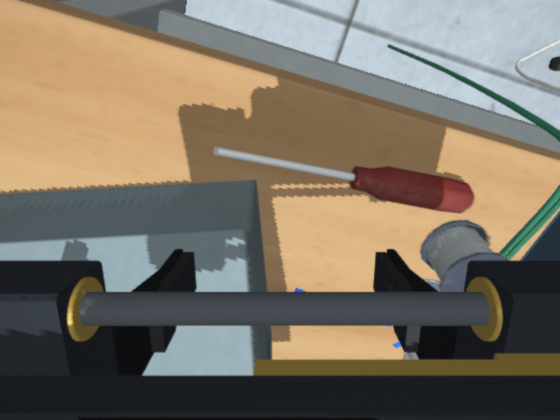

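The wrist view shows the box's front-left corner at about (255,185), the screwdriver at (340,180) and the reel at (455,245). The arm has stopped short because q2 is at its lower limit, so I'll identify the kinematics before going on.

```bash
cat > kin.py <<'E'
import numpy as np, itertools
from scipy.spatial.transform import Rotation as Rn
def fk(q,s,L,y0=0):
    ax="zyzyzyz"; R=Rn.from_euler('z',y0,degrees=True);p=np.zeros(3)
    for i in range(7):
        R=R*Rn.from_euler(ax[i],s[i]*q[i],degrees=True); p=p+R.apply(L[i])
    return p,R
E
python3 - <<'E'
from kin import *
from cell import sensors
o=sensors.get_obs()
D=[([-63.363,18.392,-4.016,83.108,1.295,78.541,-3.26],[.28304,.5846,.22958],[-179.902,.008,154.17]),(o["qpos"],o["tool_pos"],o["tool_rot"])]
print(D[1])
res=[]
for s in itertools.product([1,-1],repeat=7):
    E=[Rn.from_euler('xyz',r,degrees=True)*(fk(q,s,np.zeros((7,3)))[1]).inv() for q,p,r in D]
    # const left yaw & right yaw offsets
    from scipy.optimize import least_squares
    def f(x): return np.r_[tuple(((Rn.from_euler('z',x[0])*fk(q,s,np.zeros((7,3)))[1]*Rn.from_euler('z',x[1])).inv()*Rn.from_euler('xyz',r,degrees=True)).as_rotvec() for q,p,r in D)]
    for x0 in itertools.product([0,1.57,3.14,-1.57],repeat=2):
        a=least_squares(f,x0); res.append((a.cost,s,np.degrees(a.x).round(2)))
res.sort(key=lambda a:a[0])
for r in res[:6]: print(r)
E
```

```text
Still running in the background as job /tmp/bash_jobs.1000/82c7e24ada1b (pid 633). You'll get a notice when it ends.
```

```bash
kill -- -$(cat /tmp/bash_jobs.1000/82c7e24ada1b/pid); cat > fit.py <<'E'
from kin import *
import time
from cell import sensors
o=sensors.get_obs()
D=[([-63.363,18.392,-4.016,83.108,1.295,78.541,-3.26],[.28304,.5846,.22958],[-179.902,.008,154.17]),(o["qpos"],o["tool_pos"],o["tool_rot"])]
print(D[1])
res=[]
Z=np.zeros((7,3))
for s3,s5,s7 in itertools.product([1,-1],repeat=3):
  for k in (1,-1):
    s=(-1,k,s3,k,s5,k,s7)
    for y0 in (0,180):
      e=[]
      for y1 in (0,90,180,270):
        e=np.concatenate([((fk(q,s,Z,y0)[1]*Rn.from_euler('z',y1,degrees=True)).inv()*Rn.from_euler('xyz',r,degrees=True)).as_rotvec() for q,p,r in D])
        res.append((np.abs(e).max(),s,y0,y1))
res.sort(key=lambda a:a[0])
for r in res[:4]: print(r)
E
time timeout 60 python3 fit.py
```

```text
(array([-31.91980976, -17.22337685,  -1.64008705, 133.89469335,
         3.15930993,  46.45086307,  70.37530671]), array([0.3771938 , 0.19912792, 0.1213966 ]), array([ 177.44188558,   16.95073709, -164.60996493]))
(np.float64(0.0017825630219954834), (-1, 1, -1, 1, -1, 1, -1), 0, 90)
(np.float64(0.0017825630219954834), (-1, -1, -1, -1, -1, -1, -1), 180, 270)
(np.float64(0.07598081434500059), (-1, 1, -1, 1, 1, 1, -1), 0, 90)
(np.float64(0.07598081434500059), (-1, -1, -1, -1, 1, -1, -1), 180, 270)
real	0m0.898s
user	0m1.320s
sys	0m0.145s
```

```bash
python3 - <<'E'
from h import *
o=st(); R=toolrot(0,180); print(rel([-80,100,250],R)); print(rel([-80,0,280],R))
E
```

```text
1.7 tcp box [-110.4  124.8  119.4] rot [ 177.4   17.  -164.6] F [ 0.1 -6.3 -3. ] w 0.087 gf 0.0 q [-32. -17.  -2. 134.   3.  46.  70.]
(array([ -68.7,  -17.4, -116.5]), array([ 0.034,  0.297, -0.064]))
(array([ -84.2, -115.8, -147.5]), array([ 0.034,  0.297, -0.064]))
```

Emit:
drive_tool:
  moves:
    - {"x": -25,"y": 0,"z": -40,"rx": 0.01,"ry": 0.1,"rz": -0.02,"fingers": -1}
    - {"x": -50,"y": 0,"z": -80,"rx": 0.02,"ry": 0.2,"rz": -0.04,"fingers": -1}
    - {"x": -69,"y": -17,"z": -116,"rx": 0.034,"ry": 0.297,"rz": -0.064,"fingers": -1}
    - {"x": -84,"y": -70,"z": -147,"rx": 0.034,"ry": 0.297,"rz": -0.064,"fingers": -1}
    - {"x": -84,"y": -116,"z": -147,"rx": 0.034,"ry": 0.297,"rz": -0.064,"fingers": -1}
    - {"x": -84,"y": -116,"z": -147,"rx": 0.034,"ry": 0.297,"rz": -0.064,"fingers": -1}
    - {"x": -84,"y": -116,"z": -147,"rx": 0.034,"ry": 0.297,"rz": -0.064,"fingers": -1}

```text
time_s: 2.58
tool_pos: [0.4468, 0.1012, 0.2847]
tool_rot: [179.8, 0.3, -159.7]
force: [0.8, 0.7, -0.2]
grip_width: 0.0871
grasp_force: 0.0
```

```bash
cat > fit2.py <<'E'
from kin import *
from h import *
from cell import vision
o=st();c=vision.read_camera("wrist");np.savez("w2.npz",**c);cv2.imwrite("pics/w3.png",c["image"][:,:,::-1])
print(rel([-80,0,280],toolrot(0,180),o),proj(c,b2w(cov(96,48))))
D=[([-63.363,18.392,-4.016,83.108,1.295,78.541,-3.26],[.28304,.5846,.22958]),([-31.91980976, -17.22337685,  -1.64008705, 133.89469335,
         3.15930993,  46.45086307,  70.37530671],[0.3771938 , 0.19912792, 0.1213966 ]),(o["qpos"],o["tool_pos"])]
s=(-1,1,-1,1,-1,1,-1)
def LL(x): 
    L=np.zeros((7,3));L[0,2]=x[0];L[2]=[x[1],0,x[2]];L[4]=[x[3],0,x[4]];L[6]=[0,0,x[6]];L[5]=[x[5],0,0];return L
f=lambda x:np.r_[tuple((fk(q,s,LL(x))[0]-p) for q,p in D)]
for m in (np.array([1,0,1,0,1,0,1]),np.array([1,1,1,1,1,1,1])):
    a=least_squares(lambda x:np.r_[f(x*m),.001*x*(1-m),1e-4*x],[.3,0,.3,0,.3,0,.2]);print((a.x*m).round(4),np.abs(f(a.x*m)).max())
E
python3 fit2.py
```

```text
2.58 tcp box [-77.4   9.3 282.7] rot [ 179.8    0.3 -159.7] F [ 0.8  0.7 -0.2] w 0.0871 gf 0.0 q [-27.  -7.  10. 105.   1.  82.  93.]
(array([ 2.8, -9.2,  2.6]), array([0.004, 0.004, 0.015])) [[271.62330167 190.79226748]]
[ 0.268   0.      0.483  -0.      0.5105  0.      0.3955] 0.02296779425091862
[ 0.6764 -0.0036  0.5025  0.1996  0.5781  0.0308  0.6148] 0.025691507822503304
```

View pics/w3.png

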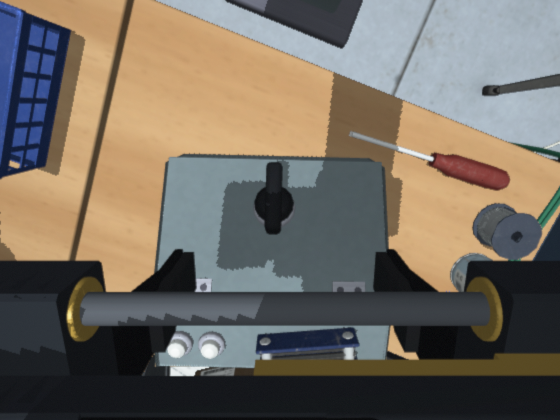

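The wrist view shows the wing from (274,163) to (274,233) with its collar centred at (274,203). The box's front corners are at (168,157) and (382,160). I'll refine the box pose and the kinematics from these.

```bash
cat > fit3.py <<'E'
from kin import *
from h import *
t=dict(np.load("top0.npz"));s=dict(np.load("scene0.npz"));w=dict(np.load("w2.npz"))
f=lambda p,o:(np.array(p)+.5)/5-.5+o
T=f([(40,148),(388,5),(503,312),(175,458)],(195,190)); S=f([(472,105),(292,358),(52,270),(222,57),(292,465)],(230,155))
g=w["image"].astype(int).sum(2)
m=(g<150)[150:245,250:300]; ys,xs=np.nonzero(m); print("dark rows",ys.min()+150,ys.max()+150); 
for r in (165,175,185,220,228,232): x=np.nonzero(m[r-150])[0]; print(r,x.min()+250,x.max()+250)
M=np.array([(85,110,146),(85,-110,146),(-100,-110,75),(-100,110,75),(85,-110,0)])/1e3
k=np.array([cov(96+28,48),cov(66+2,48)])/1e3
V=np.array([(168,157),(382,160)])
def r(p):
    rr=Rn.from_euler('z',p[3]);X=rr.apply(M)+p[:3]
    return np.r_[(proj(t,X[:4])-T).ravel()*3,(proj(s,X)-S).ravel()*2.5,(proj(w,X[2:4])-V).ravel()]
q=least_squares(r,[.52,.12,0,.34],loss='soft_l1');print(q.x,np.degrees(q.x[3]));print(r(q.x)[-4:].round(1))
X=Rn.from_euler('z',q.x[3]).apply(np.array([cov(126,48),cov(66,48),cov(96,15)])/1e3)+q.x[:3];print(proj(w,X).round(1))
E
python3 fit3.py; cat > fit4.py <<'E'
from kin import *
from h import *
from cell import sensors
import json
F="D.json";D=json.load(open(F)) if os.path.exists(F) else [([-63.363,18.392,-4.016,83.108,1.295,78.541,-3.26],[.28304,.5846,.22958]),([-31.91980976, -17.22337685,  -1.64008705, 133.89469335,
         3.15930993,  46.45086307,  70.37530671],[0.3771938 , 0.19912792, 0.1213966 ])]
o=sensors.get_obs();D.append((list(o["qpos"]),list(o["tool_pos"])));json.dump(D,open(F,"w"))
s=(-1,1,-1,1,-1,1,-1)
# linear in link offsets: p = b + sum R_i L_i
A=[];y=[]
for q,p in D:
    R=Rn.identity();cols=[]
    for i,a in enumerate("zyzyzyz"):
        R=R*Rn.from_euler(a,s[i]*q[i],degrees=True);cols.append(R.as_matrix())
    # unknowns: h, s0x, L1 z, e x(link3), e' x(link4), L2 z, wx(link6), Lt
    A.append(np.c_[[0,0,1],cols[0][:,0],cols[2][:,2],cols[2][:,0],cols[3][:,0],cols[4][:,2],cols[5][:,0],cols[6][:,2]]);y.append(p)
A=np.vstack(A);y=np.hstack(y)
for idx in ([0,2,5,7],[0,1,2,5,7],[0,2,5,6,7],[0,2,3,4,5,7],[0,1,2,5,6,7],range(8)):
    idx=list(idx);x,*_=np.linalg.lstsq(np.vstack([A[:,idx],1e-3*np.eye(len(idx))]),np.r_[y,np.zeros(len(idx))],rcond=None);print(idx,x.round(3),np.abs(A[:,idx]@x-y).max().round(4))
E
python3 fit4.py
```

```text
dark rows 162 233
165 267 281
175 267 281
185 266 281
220 265 282
228 265 280
232 267 279
[0.52209659 0.1176948  0.00131522 0.34065218] 19.517932404307324
[-5.2  2.6  1.4  2.4]
[[271.9 155.8]
 [270.5 225.1]
 [272.1 200.3]]
[0, 2, 5, 7] [0.268 0.483 0.51  0.396] 0.0229
[0, 1, 2, 5, 7] [ 0.298 -0.035  0.488  0.544  0.422] 0.0251
[0, 2, 5, 6, 7] [0.277 0.485 0.519 0.009 0.403] 0.0227
[0, 2, 3, 4, 5, 7] [ 0.458  0.495 -0.012  0.092  0.537  0.504] 0.0254
[0, 1, 2, 5, 6, 7] [ 0.299 -0.054  0.488  0.548 -0.016  0.423] 0.0263
[0, 1, 2, 3, 4, 5, 6, 7] [ 0.679 -0.077  0.512 -0.005  0.179  0.615 -0.005  0.64 ] 0.0312
```

```bash
cat > t.py <<'E'
from h import *
t=dict(np.load("top0.npz"));s=dict(np.load("scene0.npz"));w=dict(np.load("w2.npz"))
# wing dark masks extents in top/scene
for n,c,(x0,x1,y0,y1) in (("t",t,(245,275,240,275)),("s",s,(250,280,170,192))):
    g=c["image"].astype(int).sum(2)[y0:y1,x0:x1]; big=cv2.resize(g.astype(np.uint8) if 0 else (g/3).astype(np.uint8),None,fx=4,fy=4,interpolation=cv2.INTER_CUBIC)
    cnt,_=cv2.findContours((big<70).astype(np.uint8),cv2.RETR_EXTERNAL,cv2.CHAIN_APPROX_NONE);k=max(cnt,key=cv2.contourArea)[:,0]
    p=(k+.5)/4-.5+[x0,y0]; print(n,"top",p[p[:,1].argmin()],"bot",p[p[:,1].argmax()],"left",p[p[:,0].argmin()],"right",p[p[:,0].argmax()])
low=[(w,(274,162)),(t,(262,266.2)),(s,(256,176))]; up=[(w,(273,233)),(t,(255.2,247)),(s,(271,179.5))]
for n,l in (("low",low),("up",up)):
    X=tri([ray(c,uv) for c,uv in l]); print(n,w2b(X).round(1),[ (proj(c,X)[0]-uv).round(1).tolist() for c,uv in l])
    X=tri([ray(c,uv) for c,uv in l[:2]]); print(n,w2b(X).round(1))
print("model",cov(126,48),cov(66,48))
# bare feature: front corners triangulated in wrist+top
for a,b in (((168,157),(503,312)),((382,160),(175,458))): print(w2b(tri([ray(w,a),ray(t,(np.array(b)+.5)/5-.5+[195,190])])).round(1))
for c,uv in ((w,(168,157)),(w,(382,160))): print(w2b(plane(c,uv,.076)).round(1))
E
python3 t.py
```

```text
t top [254.875 246.125] bot [260.375 266.875] left [251.375 254.125] right [264.125 264.875]
s top [256.125 176.125] bot [263.625 188.375] left [254.875 177.625] right [271.375 183.125]
low [-105.9    2.7  129.9] [[1.4, 2.6], [0.2, 0.4], [-0.4, 0.1]]
low [-93.3  -0.3  29.6]
up [-49.3   1.9 150.8] [[0.5, 3.0], [-0.8, 0.4], [-1.1, 0.4]]
up [-47.2   0.2 137.8]
model [-112.11920088    0.          128.06921938] [-60.15767665   0.         158.06921938]
[-100.5 -106.7   68.3]
[-102.9  106.2   80.4]
[-103.3 -105.1   74. ]
[-103.3  108.1   74. ]
```

```bash
python3 - <<'E'
import json,numpy as np
from scipy.spatial.transform import Rotation as Rn
y=19.5;p=np.array([.5221,.1177,.0013])+Rn.from_euler('z',y,degrees=True).apply([.002,.0015,0])
json.dump(dict(p=p.tolist(),yaw=y),open("box.json","w"))
E
cat >> h.py <<'E'
def grasp(th=0,tilt=30,spin=180,up=0,h=42,u=96,y=0):
    R=toolrot(tilt,spin); z=RB.inv().apply(R.apply([0,0,1])); return cov(u,h,th,y)+11*z+[0,0,up],R
E
python3 - <<'E'
from h import *
o=st()
for tilt,up in((18,60),(18,0),(25,60)): print(tilt,up,grasp(0,tilt,180,up)[0],rel(*grasp(0,tilt,180,up),o))
E
```

```text
2.62 tcp box [-78.5   8.5 283.3] rot [ 179.8    0.3 -159.6] F [ 0.7  0.4 -0.4] w 0.0871 gf 0.0 q [-27.  -7.  10. 105.   1.  82.  93.]
18 60 [-7.97392518e+01  9.91102968e-16  1.87411445e+02] (array([ 1.8, -8.8, 95.9]), array([ 0.006, -0.31 ,  0.015]))
18 0 [-7.97392518e+01  9.91102968e-16  1.27411445e+02] (array([  2.1,  -9. , 155.9]), array([ 0.006, -0.31 ,  0.015]))
25 60 [-7.84896379e+01  1.29082217e-15  1.87903681e+02] (array([ 0.5, -8.8, 95.4]), array([ 0.007, -0.432,  0.014]))
```

Emit:
drive_tool:
  moves:
    - {"x": 2,"y": -4,"z": 30,"rx": 0,"ry": -0.1,"rz": 0.01,"fingers": -1}
    - {"x": 2,"y": -4,"z": 60,"rx": 0,"ry": -0.2,"rz": 0.01,"fingers": -1}
    - {"x": 2,"y": -4,"z": 90,"rx": 0,"ry": -0.31,"rz": 0.01,"fingers": -1}
    - {"x": 2,"y": -4,"z": 95,"rx": 0,"ry": -0.43,"rz": 0.01,"fingers": -1}
    - {"x": 2,"y": -4,"z": 95,"rx": 0,"ry": -0.43,"rz": 0.01,"fingers": -1}
    - {"x": 2,"y": -4,"z": 95,"rx": 0,"ry": -0.43,"rz": 0.01,"fingers": -1}
    - {"x": 2,"y": -4,"z": 95,"rx": 0,"ry": -0.43,"rz": 0.01,"fingers": -1}

```text
time_s: 3.5
tool_pos: [0.4645, 0.0951, 0.1686]
tool_rot: [179.2, 22.9, -161.1]
force: [0.4, -1.3, 0.9]
grip_width: 0.0871
grasp_force: 0.0
```

```bash
cat > s.py <<'E'
from h import *
import sys
o=st(); print(np.round(o["qpos"],1))
for a in sys.argv[1:]: print(a,rel(*eval(a),o))
E
python3 s.py "grasp(0,25,180,60)" "grasp(0,25,180,0)"; python3 fit4.py
```

```text
3.5 tcp box [-63.8  -3.6 167.3] rot [ 179.2   22.9 -161.1] F [ 0.4 -1.3  0.9] w 0.0871 gf 0.0 q [-11. -17.  -1. 130.  -5.  45. 100.]
[-11.1 -17.3  -0.9 129.7  -5.3  45.  100. ]
grasp(0,25,180,60) (array([  5.5,   3.8, -24.7]), array([ 0.01 , -0.036, -0.01 ]))
grasp(0,25,180,0) (array([28.9,  3. , 30.6]), array([ 0.01 , -0.036, -0.01 ]))
[0, 2, 5, 7] [0.245 0.464 0.514 0.352] 0.0253
[0, 1, 2, 5, 7] [ 0.254 -0.014  0.465  0.528  0.359] 0.026
[0, 2, 5, 6, 7] [ 0.242  0.463  0.511 -0.004  0.349] 0.0251
[0, 2, 3, 4, 5, 7] [ 0.157  0.462  0.007 -0.05   0.498  0.314] 0.027
[0, 1, 2, 5, 6, 7] [ 0.257 -0.045  0.463  0.537 -0.022  0.36 ] 0.027
[0, 1, 2, 3, 4, 5, 6, 7] [ 0.176 -0.044  0.462  0.    -0.047  0.524 -0.026  0.327] 0.0278
```

```bash
cat > fit5.py <<'E'
from kin import *
import json
D=json.load(open("D.json"));s=(-1,1,-1,1,-1,1,-1);print(len(D))
A=[];y=[]
for q,p in D:
    R=Rn.identity();c=[np.eye(3)]
    for i,a in enumerate("zyzyzyz"):
        R=R*Rn.from_euler(a,s[i]*q[i],degrees=True);c.append(R.as_matrix())
    A.append(np.hstack(c));y.append(p)
A=np.vstack(A);y=np.hstack(y)
nm=[f"{k}{a}" for k in range(8) for a in "xyz"]
base=[2,3*3+2,3*5+2,3*7+2]
def fit(idx):
    x,*_=np.linalg.lstsq(A[:,idx],y,rcond=1e-6);return np.abs(A[:,idx]@x-y).max(),x
out=[]
for k in (1,2):
  for ex in itertools.combinations([i for i in range(24) if i not in base],k):
    e,x=fit(base+list(ex)); out.append((e,[nm[i] for i in base+list(ex)],x.round(3)))
out.sort(key=lambda a:a[0])
for o in out[:12]: print(o[0].round(4),o[1][4:],o[2])
e=fit(base)[1];print((A[:,base]@e-y).reshape(-1,3).round(3))
E
python3 fit5.py
```

```text
4
0.0005 ['2y', '7x'] [ 0.252  0.472  0.512  0.368 -0.027 -0.   ]
0.0005 ['1y', '7x'] [ 0.252  0.472  0.512  0.368 -0.027 -0.   ]
0.0005 ['1y', '3x'] [ 0.251  0.472  0.511  0.367 -0.027  0.001]
0.0005 ['2y', '3x'] [ 0.251  0.472  0.511  0.367 -0.027  0.001]
0.0005 ['1y', '6x'] [ 0.251  0.472  0.512  0.368 -0.027 -0.   ]
0.0005 ['2y', '6x'] [ 0.251  0.472  0.512  0.368 -0.027 -0.   ]
0.0005 ['0y', '1y'] [ 0.252  0.472  0.512  0.368  0.    -0.027]
0.0005 ['0y', '2y'] [ 0.252  0.472  0.512  0.368  0.    -0.027]
0.0005 ['0x', '1y'] [ 0.253  0.472  0.512  0.368 -0.001 -0.027]
0.0005 ['0x', '2y'] [ 0.253  0.472  0.512  0.368 -0.001 -0.027]
0.0006 ['2x', '2y'] [ 0.251  0.472  0.511  0.367  0.001 -0.027]
0.0006 ['1y', '2x'] [ 0.251  0.472  0.511  0.367 -0.027  0.001]
[[-0.024  0.012  0.001]
 [-0.015  0.023 -0.001]
 [-0.009  0.025  0.   ]
 [-0.006  0.025 -0.001]]
```

```bash
cat >> kin.py <<'E'
S=(-1,1,-1,1,-1,1,-1)
LK=np.zeros((7,3));LK[0]=[0,-.027,.252];LK[2]=[0,0,.472];LK[4]=[0,0,.512];LK[6]=[0,0,.368]
LO=np.array([-163.93,-17.29,-79.2,3.27,-89.18,5.43,-154.24])+.6;HI=np.array([163.93,119.83,71.16,140.29,269.18,117.66,154.24])-.6
Y1=Rn.from_euler('z',90,degrees=True)
def FK(q):
    p,R=fk(q,S,LK);return p,R*Y1
from scipy.optimize import least_squares
def ik(p,R,q0,wr=.3):
    def f(q):
        a,b=FK(q);return np.r_[a-p,wr*(R.inv()*b).as_rotvec()]
    r=least_squares(f,np.clip(q0,LO+.1,HI-.1),bounds=(LO,HI),x_scale=30,max_nfev=60);e=f(r.x);return r.x,np.linalg.norm(e[:3])*1e3,np.degrees(np.linalg.norm(e[3:])/wr)
E
cat > feas.py <<'E'
from kin import *
from h import *
for spin in (180,90):
  for tilt in (18,22,26,30):
    for h in (42,33):
      p,R=grasp(0,tilt,spin,0,h); best=[]
      for q3,q5 in ((0,0),(50,-60),(-50,60),(50,60),(-50,-60)):
        q,e,a=ik(b2w(p),R,[-11-q3*.5,0,q3,125,q5,55,100 if spin==180 else 10]); best.append((e+a,q.round(0).astype(int).tolist(),round(e,1),round(a,1)))
      best.sort(key=lambda b:b[0]); print(spin,tilt,h,best[0][1:],best[1][1:])
E
time python3 feas.py
```

```text
180 18 42 ([36, -15, -43, 128, -20, 47, 114], np.float64(0.0), np.float64(0.0)) ([-37, -16, 20, 132, 6, 46, 90], np.float64(0.1), np.float64(0.0))
180 18 33 ([-41, -16, 24, 132, 8, 45, 88], np.float64(0.0), np.float64(0.0)) ([35, -14, -43, 128, -18, 45, 112], np.float64(0.0), np.float64(0.0))
180 22 42 ([15, -16, -25, 132, -16, 42, 110], np.float64(0.0), np.float64(0.0)) ([-12, -16, -2, 134, -4, 41, 99], np.float64(0.0), np.float64(0.0))
180 22 33 ([16, -15, -25, 132, -15, 40, 109], np.float64(0.0), np.float64(0.0)) ([21, -15, -30, 132, -17, 40, 111], np.float64(0.0), np.float64(0.0))
180 26 42 ([4, -17, -14, 135, -13, 37, 108], np.float64(6.6), np.float64(0.9)) ([14, -17, -23, 134, -18, 38, 113], np.float64(7.9), np.float64(1.2))
180 26 33 ([4, -17, -14, 136, -13, 36, 108], np.float64(1.7), np.float64(0.2)) ([4, -17, -14, 136, -13, 36, 108], np.float64(1.7), np.float64(0.2))
180 30 42 ([5, -17, -14, 137, -18, 33, 113], np.float64(16.0), np.float64(2.0)) ([5, -17, -14, 137, -18, 33, 113], np.float64(16.0), np.float64(2.0))
180 30 33 ([5, -17, -14, 138, -18, 31, 112], np.float64(10.8)
[... 589 characters left out ...]
4(0.0)) ([-28, -17, 13, 134, 3, 40, 3], np.float64(0.3), np.float64(0.0))
90 26 42 ([4, -17, -14, 135, -13, 37, 18], np.float64(6.6), np.float64(0.9)) ([4, -17, -14, 135, -13, 37, 18], np.float64(6.6), np.float64(0.9))
90 26 33 ([4, -17, -14, 136, -13, 36, 18], np.float64(1.7), np.float64(0.2)) ([4, -17, -14, 136, -13, 36, 18], np.float64(1.7), np.float64(0.2))
90 30 42 ([5, -17, -14, 137, -18, 33, 23], np.float64(16.0), np.float64(2.0)) ([5, -17, -14, 137, -18, 33, 23], np.float64(16.0), np.float64(2.0))
90 30 33 ([5, -17, -14, 138, -18, 31, 22], np.float64(10.8), np.float64(1.3)) ([5, -17, -14, 138, -18, 31, 22], np.float64(10.8), np.float64(1.3))
real	0m16.574s
user	0m17.097s
sys	0m0.124s
```

```bash
python3 s.py "grasp(0,20,180,45)"
```

```text
3.5 tcp box [-63.8  -3.6 167.3] rot [ 179.2   22.9 -161.1] F [ 0.4 -1.3  0.9] w 0.0871 gf 0.0 q [-11. -17.  -1. 130.  -5.  45. 100.]
[-11.1 -17.3  -0.9 129.7  -5.3  45.  100. ]
grasp(0,20,180,45) (array([ 12.3,   3.6, -10.9]), array([ 0.01 ,  0.051, -0.009]))
```

Emit:
drive_tool:
  moves:
    - {"x": 12,"y": 4,"z": -11,"rx": 0.01,"ry": 0.05,"rz": -0.01,"fingers": -1}
    - {"x": 12,"y": 4,"z": -11,"rx": 0.01,"ry": 0.05,"rz": -0.01,"fingers": -1}
    - {"x": 12,"y": 4,"z": -11,"rx": 0.01,"ry": 0.05,"rz": -0.01,"fingers": -1}
    - {"x": 12,"y": 4,"z": -11,"rx": 0.01,"ry": 0.05,"rz": -0.01,"fingers": -1}

```text
time_s: 4.0
tool_pos: [0.4503, 0.0985, 0.173]
tool_rot: [179.5, 20.0, -160.1]
force: [0.8, -0.7, 1.3]
grip_width: 0.0869
grasp_force: 0.0
```

```bash
python3 s.py "grasp(0,20,180,45)" "grasp(0,21,180,0)"
```

```text
4.0 tcp box [-76.1   4.3 171.7] rot [ 179.5   20.  -160.1] F [ 0.8 -0.7  1.3] w 0.0869 gf 0.0 q [ -3. -17.  -9. 128.  -8.  49. 102.]
[ -2.6 -17.2  -9.2 128.2  -7.8  49.3 102.1]
grasp(0,20,180,45) (array([ 2.9, -4.3, -2. ]), array([0.011, 0.   , 0.007]))
grasp(0,21,180,0) (array([18.1, -4.7, 40.3]), array([ 0.011, -0.017,  0.007]))
```

Emit:
drive_tool:
  moves:
    - {"x": 9,"y": -4,"z": 20,"rx": 0.01,"ry": -0.01,"rz": 0.01,"fingers": -0.2}
    - {"x": 18,"y": -4,"z": 40,"rx": 0.01,"ry": -0.02,"rz": 0.01,"fingers": -0.2}
    - {"x": 18,"y": -4,"z": 40,"rx": 0.01,"ry": -0.02,"rz": 0.01,"fingers": -0.2}
    - {"x": 18,"y": -4,"z": 40,"rx": 0.01,"ry": -0.02,"rz": 0.01,"fingers": -0.2}
    - {"x": 18,"y": -4,"z": 40,"rx": 0.01,"ry": -0.02,"rz": 0.01,"fingers": -0.2}
    - {"x": 18,"y": -4,"z": 40,"rx": 0.01,"ry": -0.02,"rz": 0.01,"fingers": -0.2}

```text
time_s: 4.75
tool_pos: [0.4492, 0.0947, 0.1305]
tool_rot: [179.9, 21.2, -160.7]
force: [0.4, 0.0, -0.7]
grip_width: 0.0526
grasp_force: 0.0
```

```bash
python3 s.py "grasp(0,21,180,0)"; python3 - <<'E'
from h import *
from cell import vision
c=vision.read_camera("wrist");np.savez("w4.npz",**c);cv2.imwrite("pics/w4.png",c["image"][:,:,::-1])
s=vision.read_camera("scene");cv2.imwrite("pics/s4.png",cv2.resize(s["image"][130:230,190:310,::-1],None,fx=3.4,fy=3.4,interpolation=cv2.INTER_CUBIC))
a=cv2.imread("pics/s4.png");b=cv2.resize(cv2.imread("pics/w4.png"),(390,292));H=np.zeros((340,800,3),np.uint8);H[:,:408]=a[:340];H[:292,408:798]=b;cv2.imwrite("pics/c4.png",H)
E
```

```text
4.75 tcp box [-78.4   1.1 129.2] rot [ 179.9   21.2 -160.7] F [ 0.4  0.  -0.7] w 0.0526 gf 0.0 q [ -3. -16.  -9. 133.  -8.  42. 102.]
[ -2.6 -15.6  -9.4 132.6  -7.8  42.  102. ]
grasp(0,21,180,0) (array([ 1.4, -1.1,  1.2]), array([ 0.001,  0.004, -0.002]))
```

View pics/c4.png

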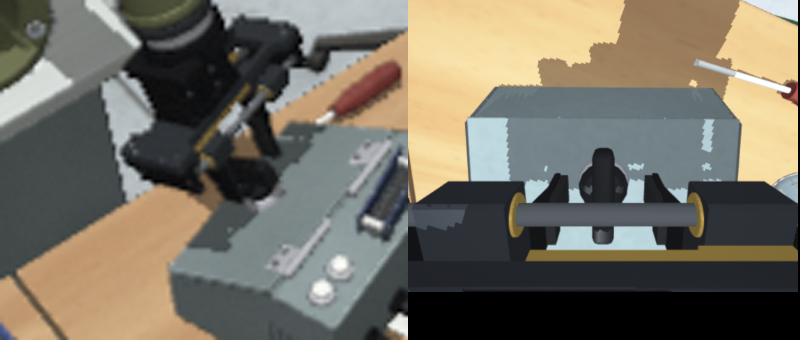

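The left half shows the gripper straddling the knob. The right half (wrist view) shows the wing at about (603,195), centred between the fingertips at (553,210) and (655,210). I'm closing on it.

Emit:
drive_tool:
  moves:
    - {"x": 1,"y": 0,"z": 1,"rx": 0,"ry": 0,"rz": 0,"fingers": 1}
    - {"x": 1,"y": 0,"z": 1,"rx": 0,"ry": 0,"rz": 0,"fingers": 1}
    - {"x": 1,"y": 0,"z": 1,"rx": 0,"ry": 0,"rz": 0,"fingers": 1}
    - {"x": 1,"y": 0,"z": 1,"rx": 0,"ry": 0,"rz": 0,"fingers": 1}
    - {"x": 1,"y": 0,"z": 1,"rx": 0,"ry": 0,"rz": 0,"fingers": 1}
    - {"x": 1,"y": 0,"z": 1,"rx": 0,"ry": 0,"rz": 0,"fingers": 1}
  force: 40

```text
time_s: 5.6
tool_pos: [0.4487, 0.0927, 0.1285]
tool_rot: [180.0, 21.2, -160.7]
force: [1.8, -5.0, -0.0]
grip_width: 0.0139
grasp_force: 40.0
```

```bash
python3 s.py "grasp(0,21,180,0,33)" "grasp(0,21,180,0,42)"
```

```text
5.6 tcp box [-79.6  -0.6 127.2] rot [ 180.    21.2 -160.7] F [ 1.8 -5.  -0. ] w 0.0139 gf 39.99856630456634 q [ -3. -16.  -9. 133.  -8.  42. 102.]
[ -2.6 -15.6  -9.3 132.8  -7.7  41.8 102. ]
grasp(0,21,180,0,33) (array([-1.9,  0.6,  8.6]), array([-0.001,  0.003, -0.003]))
grasp(0,21,180,0,42) (array([-0.5,  0.6, -0.3]), array([-0.001,  0.003, -0.003]))
```

Emit:
drive_tool:
  moves:
    - {"x": -0.5,"y": -1.5,"z": 3,"rx": 0,"ry": 0,"rz": 0,"fingers": 1}
    - {"x": -1,"y": -1.5,"z": 6,"rx": 0,"ry": 0,"rz": 0,"fingers": 1}
    - {"x": -1.5,"y": -1.5,"z": 9,"rx": 0,"ry": 0,"rz": 0,"fingers": 1}
    - {"x": -1.5,"y": -1.5,"z": 9,"rx": 0,"ry": 0,"rz": 0,"fingers": 1}
    - {"x": -1.5,"y": -1.5,"z": 9,"rx": 0,"ry": 0,"rz": 0,"fingers": 1}
    - {"x": -1.5,"y": -1.5,"z": 9,"rx": 0,"ry": 0,"rz": 0,"fingers": 1}
  force: 45

```text
time_s: 6.35
tool_pos: [0.453, 0.094, 0.1207]
tool_rot: [179.9, 21.1, -160.7]
force: [-5.3, -5.3, 7.6]
grip_width: 0.0138
grasp_force: 45.0
```

```bash
python3 s.py "grasp(0,21,180,0,33)" "grasp(0,21,90,0,33)"; python3 - <<'E'
from h import *
from cell import sensors
o=sensors.get_obs();print("F along n",np.dot(RB.inv().apply(o["force"]),[-.5,0,.866]),RB.inv().apply(o["force"]))
E
```

```text
6.35 tcp box [-75.1  -0.8 119.4] rot [ 179.9   21.1 -160.7] F [-5.3 -5.3  7.6] w 0.0138 gf 45.00128716696054 q [ -3. -14.  -9. 133.  -8.  41. 102.]
[ -2.6 -14.3  -9.4 132.8  -7.7  40.6 102.1]
grasp(0,21,180,0,33) (array([-0.5,  0.8, -0.2]), array([ 0.001,  0.002, -0.003]))
grasp(0,21,90,0,33) (array([-0.5,  0.8, -0.2]), array([2.000e-03, 1.000e-03, 1.568e+00]))
F along n 9.99223019670493 [-6.79572474 -3.22578529  7.61474345]
```

Emit:
drive_tool:
  moves:
    - {"x": -0.3,"y": 0,"z": 0.3,"rx": 0,"ry": 0,"rz": 0.12,"fingers": 1}
    - {"x": -0.3,"y": 0,"z": 0.3,"rx": 0,"ry": 0,"rz": 0.24,"fingers": 1}
    - {"x": -0.3,"y": 0,"z": 0.3,"rx": 0,"ry": 0,"rz": 0.36,"fingers": 1}
    - {"x": -0.3,"y": 0,"z": 0.3,"rx": 0,"ry": 0,"rz": 0.48,"fingers": 1}
    - {"x": -0.3,"y": 0,"z": 0.3,"rx": 0,"ry": 0,"rz": 0.48,"fingers": 1}

```text
time_s: 6.98
tool_pos: [0.453, 0.0963, 0.1208]
tool_rot: [169.6, 18.6, 170.2]
force: [-6.3, -0.7, 7.9]
grip_width: 0.014
grasp_force: 45.0
```

```bash
cat >> s.py <<'E'
F=RB.inv().apply(o["force"]);print("F box",F.round(1),"n",np.dot(F,[-.5,0,.866]).round(1),"upslope",np.dot(F,[.866,0,.5]).round(1),"Mbox",RB.inv().apply(o["wrist_torque"]).round(2))
E
python3 s.py "grasp(0,21,180,0,33)" "grasp(0,21,90,0,33)"
```

```text
6.97 tcp box [-74.2   1.4 119.5] rot [169.6  18.6 170.2] F [-6.3 -0.7  7.9] w 0.014 gf 45.00412657856941 q [  2. -14. -14. 133. -10.  41.  76.]
[  2.  -14.2 -13.7 132.6  -9.7  40.6  76.2]
grasp(0,21,180,0,33) (array([-0.4, -1.4, -0.4]), array([ 0.004,  0.002, -0.483]))
grasp(0,21,90,0,33) (array([-0.4, -1.4, -0.4]), array([ 0.005, -0.002,  1.088]))
F box [-6.2  1.4  7.9] n 9.9 upslope -1.4 Mbox [1.42 0.7  0.68]
```

Emit:
drive_tool:
  moves:
    - {"x": -0.2,"y": 0,"z": 0.3,"rx": 0,"ry": 0,"rz": 0.12,"fingers": 1}
    - {"x": -0.2,"y": 0,"z": 0.3,"rx": 0,"ry": 0,"rz": 0.24,"fingers": 1}
    - {"x": -0.2,"y": 0,"z": 0.3,"rx": 0,"ry": 0,"rz": 0.36,"fingers": 1}
    - {"x": -0.2,"y": 0,"z": 0.3,"rx": 0,"ry": 0,"rz": 0.48,"fingers": 1}
    - {"x": -0.2,"y": 0,"z": 0.3,"rx": 0,"ry": 0,"rz": 0.6,"fingers": 1}
    - {"x": -0.2,"y": 0,"z": 0.3,"rx": 0,"ry": 0,"rz": 0.72,"fingers": 1}
    - {"x": -0.2,"y": 0,"z": 0.3,"rx": 0,"ry": 0,"rz": 0.72,"fingers": 1}

```text
time_s: 7.85
tool_pos: [0.4547, 0.0972, 0.1217]
tool_rot: [159.9, 7.4, 129.3]
force: [-5.5, 2.6, 7.2]
grip_width: 0.0147
grasp_force: 46.3
```

```bash
python3 s.py "grasp(0,21,180,0,33)" "grasp(0,21,90,0,33)"
```

```text
7.85 tcp box [-72.4   1.7 120.4] rot [159.9   7.4 129.3] F [-5.5  2.6  7.2] w 0.0147 gf 46.29488001577556 q [  9. -14. -20. 132. -12.  41.  37.]
[  9.  -14.4 -19.9 132.3 -12.4  40.6  37.4]
grasp(0,21,180,0,33) (array([-0.7, -2.8, -0.3]), array([ 0.007,  0.003, -1.203]))
grasp(0,21,90,0,33) (array([-0.7, -2.8, -0.3]), array([ 0.007, -0.002,  0.368]))
F box [-4.3  4.2  7.2] n 8.4 upslope -0.1 Mbox [ 1.56 -0.17  0.71]
```

Emit:
drive_tool:
  moves:
    - {"x": 0,"y": 0,"z": 1,"rx": 0,"ry": 0,"rz": 0.12,"fingers": 1}
    - {"x": 0,"y": 0,"z": 1,"rx": 0,"ry": 0,"rz": 0.24,"fingers": 1}
    - {"x": 0,"y": 0,"z": 1,"rx": 0,"ry": 0,"rz": 0.33,"fingers": 1}
    - {"x": 0,"y": 0,"z": 1,"rx": 0,"ry": 0,"rz": 0.38,"fingers": 1}
    - {"x": 0,"y": 0,"z": 1,"rx": 0,"ry": 0,"rz": 0.38,"fingers": 1}

```text
time_s: 8.48
tool_pos: [0.456, 0.0971, 0.1215]
tool_rot: [158.5, -0.4, 109.0]
force: [-3.5, 1.7, 9.5]
grip_width: 0.0151
grasp_force: 45.6
```

```bash
python3 s.py "grasp(0,21,90,0,33)"
```

```text
8.47 tcp box [-71.2   1.1 120.2] rot [158.5  -0.4 109. ] F [-3.5  1.7  9.5] w 0.0151 gf 45.641531995497644 q [ 13. -14. -23. 132. -14.  41.  17.]
[ 12.8 -14.4 -23.2 132.2 -13.8  40.6  17. ]
grasp(0,21,90,0,33) (array([-1.2, -3.3, -0.9]), array([ 0.008, -0.003, -0.011]))
F box [-2.7  2.8  9.5] n 9.6 upslope 2.4 Mbox [ 1.04 -0.48  0.59]
```

```bash
cat > sw.py <<'E'
from kin import *
from h import *
o=st();R0=Rn.from_euler('xyz',o["tool_rot"],degrees=True);p0=w2b(o["tool_pos"])+9*np.array([-.5,0,.866])
H=np.array([21,0,149.5]);q=np.array(o["qpos"])
print("unpress tool",R0.inv().apply(RB.apply([-4.5,0,7.8])).round(1))
pu=p0
for th in range(0,80,5):
    r=Rn.from_euler('y',th,degrees=True);p=H+r.apply(p0-H);R=RB*r*RB.inv()*R0
    q,e,a=ik(b2w(p),R,q)
    d=R0.inv().apply(RB.apply(p-pu));print(th,p.round(0),"tool shift from unpressed",d.round(1),"rot",(R0.inv()*R).as_rotvec().round(3),q.round(0).astype(int),round(e,1),round(a,1))
E
python3 sw.py
```

```text
8.47 tcp box [-71.2   1.1 120.2] rot [158.5  -0.4 109. ] F [-3.5  1.7  9.5] w 0.0151 gf 45.641531995497644 q [ 13. -14. -23. 132. -14.  41.  17.]
unpress tool [ 0.  -1.3 -8.9]
0 [-76.   1. 128.] tool shift from unpressed [0. 0. 0.] rot [0. 0. 0.] [ 13 -15 -23 131 -14  42  17] 2.0 0.4
5 [-77.   1. 137.] tool shift from unpressed [ 0.   1.7 -8.5] rot [ 0.087 -0.001  0.   ] [ 12 -12 -23 127 -10  48  13] 0.0 0.0
10 [-78.   1. 145.] tool shift from unpressed [  0.1   4.2 -16.8] rot [ 0.175 -0.002  0.   ] [ 11  -9 -23 123  -6  54  10] 0.0 0.0
15 [-78.   1. 154.] tool shift from unpressed [  0.1   7.3 -24.8] rot [ 0.262 -0.003  0.001] [ 11  -6 -24 118  -4  60   7] 0.3 0.1
20 [-77.   1. 162.] tool shift from unpressed [  0.2  11.2 -32.6] rot [ 0.349 -0.004  0.001] [ 10  -2 -24 114  -1  66   5] 0.4 0.1
25 [-76.   1. 171.] tool shift from unpressed [  0.3  15.7 -39.9] rot [ 0.436 -0.005  0.001] [-14   1  -2 110   0  72   3] 0.0 0.0
30 [-74.   1. 179.] tool shift from unpressed [  0.3  20.8 -46.9] rot [ 0.524 -0.006  0.001] [-33   4  18 107  -1  78   4] 0.0 0.0
35 [-71.   1. 187.] tool shift fr
[... 447 characters left out ...]
.002] [-29  21  16  88  -2 100   6] 0.1 0.0
55 [-52.   1. 216.] tool shift from unpressed [  0.8  54.4 -73.6] rot [ 0.96  -0.01   0.002] [-27  25  15  84  -2 106   7] 0.2 0.1
60 [-46.   1. 223.] tool shift from unpressed [  0.9  62.3 -77.1] rot [ 1.047 -0.011  0.003] [-26  29  14  79  -2 111   7] 1.2 0.3
65 [-39.   1. 228.] tool shift from unpressed [  1.   70.5 -79.8] rot [ 1.134 -0.012  0.003] [-26  34  14  74  -2 116   7] 0.0 0.0
70 [-32.   1. 233.] tool shift from unpressed [  1.1  78.9 -81.8] rot [ 1.222 -0.013  0.003] [-29  35  18  74  -3 117   9] 12.4 3.4
75 [-25.   1. 237.] tool shift from unpressed [  1.2  87.4 -83.1] rot [ 1.309 -0.014  0.003] [-30  36  20  74  -3 117  10] 27.2 7.4
```

Emit:
drive_tool:
  moves:
    - {"x": 0,"y": -0.7,"z": -4.5,"rx": 0,"ry": 0,"rz": 0,"fingers": 1}
    - {"x": 0,"y": -1.3,"z": -9,"rx": 0,"ry": 0,"rz": 0,"fingers": 1}
    - {"x": 0,"y": -1.3,"z": -9,"rx": 0,"ry": 0,"rz": 0,"fingers": 1}
    - {"x": 0,"y": 0.4,"z": -17.4,"rx": 0.087,"ry": 0,"rz": 0,"fingers": 1}
    - {"x": 0,"y": 2.9,"z": -25.7,"rx": 0.175,"ry": 0,"rz": 0,"fingers": 1}
    - {"x": 0,"y": 6,"z": -33.7,"rx": 0.262,"ry": 0,"rz": 0,"fingers": 1}
    - {"x": 0,"y": 6,"z": -33.7,"rx": 0.262,"ry": 0,"rz": 0,"fingers": 1}
  force: 50

```text
time_s: 9.35
tool_pos: [0.4507, 0.0949, 0.1543]
tool_rot: [173.6, -0.4, 109.0]
force: [1.9, 5.1, 6.3]
grip_width: 0.015
grasp_force: 49.6
```

```bash
python3 s.py
```

```text
9.35 tcp box [-76.9   0.8 153. ] rot [173.6  -0.4 109. ] F [1.9 5.1 6.3] w 0.015 gf 49.62536687962711 q [ 14.  -6. -27. 119.  -4.  60.   8.]
[ 14.1  -6.  -26.8 118.6  -4.4  60.5   8.2]
F box [3.5 4.1 6.3] n 3.7 upslope 6.2 Mbox [ 1.01 -1.61  0.12]
```

Emit:
drive_tool:
  moves:
    - {"x": 0,"y": 1.7,"z": -8.5,"rx": 0.087,"ry": 0,"rz": 0,"fingers": 1}
    - {"x": 0,"y": 4.2,"z": -16.8,"rx": 0.175,"ry": 0,"rz": 0,"fingers": 1}
    - {"x": 0,"y": 7.3,"z": -24.8,"rx": 0.262,"ry": 0,"rz": 0,"fingers": 1}
    - {"x": 0,"y": 11.2,"z": -32.6,"rx": 0.349,"ry": 0,"rz": 0,"fingers": 1}
    - {"x": 0,"y": 15.7,"z": -39.9,"rx": 0.436,"ry": 0,"rz": 0,"fingers": 1}
    - {"x": 0,"y": 15.7,"z": -39.9,"rx": 0.436,"ry": 0,"rz": 0,"fingers": 1}

```text
time_s: 10.1
tool_pos: [0.4608, 0.0984, 0.1936]
tool_rot: [-161.3, -0.5, 109.0]
force: [3.9, 4.0, 5.7]
grip_width: 0.0147
grasp_force: 50.4
```

```bash
python3 s.py; python3 - <<'E'
from h import *
from cell import vision
s=vision.read_camera("scene");cv2.imwrite("pics/s5.png",cv2.resize(s["image"][110:240,200:340,::-1],None,fx=4,fy=4,interpolation=cv2.INTER_CUBIC))
E
```

```text
10.1 tcp box [-66.2   0.8 192.3] rot [-161.3   -0.5  109. ] F [3.9 4.  5.7] w 0.0147 gf 50.40432807058096 q [  9.  15. -29.  96.   6.  90.  -2.]
[  9.3  14.8 -29.2  95.9   6.3  89.9  -2.2]
F box [5.  2.4 5.7] n 2.4 upslope 7.2 Mbox [ 0.84 -1.88 -0.27]
```

View pics/s5.png

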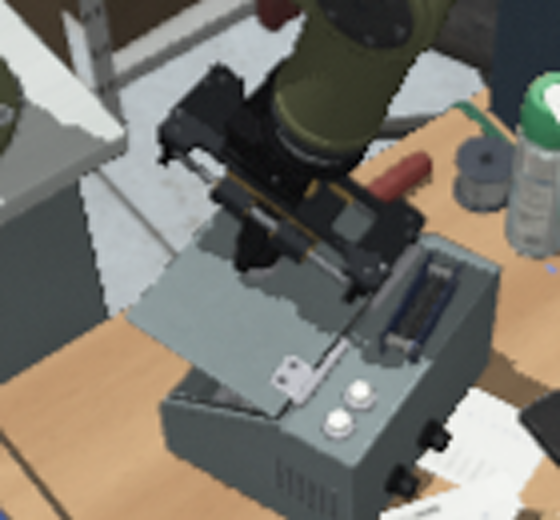

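The scene crop shows the cover raised past level, with its free edge at about (130,310). The gripper holds the wing at (255,255) and is clear of the hex keys at (425,300). I'm continuing the swing.

Emit:
drive_tool:
  moves:
    - {"x": 0,"y": 1.7,"z": -8.5,"rx": 0.087,"ry": 0,"rz": 0,"fingers": 1}
    - {"x": 0,"y": 4.2,"z": -16.8,"rx": 0.175,"ry": 0,"rz": 0,"fingers": 1}
    - {"x": 0,"y": 7.3,"z": -24.8,"rx": 0.262,"ry": 0,"rz": 0,"fingers": 1}
    - {"x": 0,"y": 11.2,"z": -32.6,"rx": 0.349,"ry": 0,"rz": 0,"fingers": 1}
    - {"x": 0,"y": 11.2,"z": -32.6,"rx": 0.349,"ry": 0,"rz": 0,"fingers": 1}
    - {"x": 0,"y": 11.2,"z": -32.6,"rx": 0.349,"ry": 0,"rz": 0,"fingers": -0.3}
    - {"x": 0,"y": 11.2,"z": -32.6,"rx": 0.349,"ry": 0,"rz": 0,"fingers": -0.3}
    - {"x": 0,"y": 11.2,"z": -32.6,"rx": 0.349,"ry": 0,"rz": 0,"fingers": -0.3}

```text
time_s: 11.15
tool_pos: [0.4784, 0.102, 0.2204]
tool_rot: [-141.1, -0.3, 108.9]
force: [0.2, -0.2, -0.7]
grip_width: 0.0371
grasp_force: 0.0
```

```bash
python3 s.py; python3 - <<'E'
from kin import *
from h import *
from cell import sensors
# retreat then push path: tips below the edge
q0=np.array(sensors.get_obs()["qpos"])
for nm,p,t,sp in (("under",[-150,-30,185],0,180),("under90",[-150,-30,185],0,90),("u20",[-140,-30,190],15,90),("mid",[-60,-30,240],20,90),("end",[45,-30,270],20,90),("end",[45,-30,250],40,90),("tog",[-50,0,86],20,90),("tog2",[-10,0,86],20,90)):
    R=toolrot(t,sp);q,e,a=ik(b2w(p),R,[-10,5,0,110,0,70,10 if sp==90 else 100]);print(nm,q.round(0),round(e,1),round(a,1),b2w(p).round(3))
E
```

```text
11.15 tcp box [-48.5  -1.7 219.1] rot [-141.1   -0.3  108.9] F [ 0.2 -0.2 -0.7] w 0.0371 gf 0.0 q [  3.  32. -28.  78.  10. 112.  -7.]
[  2.7  31.6 -27.5  78.2  10.  112.3  -6.7]
F box [ 0.1 -0.3 -0.7] n -0.6 upslope -0.2 Mbox [-0.09 -0.69  0.05]
under [ -5. -11.  -4. 119.  -1.  72. 100.] 0.7 0.2 [0.392 0.041 0.186]
under90 [ -5. -11.  -5. 119.  -1.  72.  10.] 1.6 0.4 [0.392 0.041 0.186]
u20 [  9. -17. -13. 124.  -9.  61.  20.] 16.5 3.4 [0.402 0.045 0.191]
mid [  7. -17. -13. 120. -10.  58.  17.] 0.3 0.1 [0.477 0.071 0.241]
end [ -3.  -4.  -8. 106.  -4.  58.  10.] 0.0 0.0 [0.576 0.107 0.271]
end [-10. -16.   1. 126. -12.  31.  19.] 0.0 0.0 [0.576 0.107 0.251]
tog [ -6.  -7.  -7. 131.  -5.  36.   9.] 0.0 0.0 [0.476 0.103 0.087]
tog2 [ -8.  -2.  -7. 127.  -3.  36.   8.] 0.0 0.0 [0.514 0.116 0.087]
```

```bash
python3 s.py "([-20,-5,275],toolrot(-35,95))" "([-60,-40,330],toolrot(-10,130))" "([-120,-40,330],toolrot(0,180))" "([-150,-40,310],toolrot(0,180))" "([-150,-40,205],toolrot(0,180))"
```

```text
11.15 tcp box [-48.5  -1.7 219.1] rot [-141.1   -0.3  108.9] F [ 0.2 -0.2 -0.7] w 0.0371 gf 0.0 q [  3.  32. -28.  78.  10. 112.  -7.]
[  2.7  31.6 -27.5  78.2  10.  112.3  -6.7]
([-20,-5,275],toolrot(-35,95)) (array([ -2.7, -13. , -61.4]), array([-0.068, -0.013, -0.093]))
([-60,-40,330],toolrot(-10,130)) (array([-37.9, -78.4, -79.4]), array([-0.481, -0.185, -0.691]))
([-120,-40,330],toolrot(0,180)) (array([ -38.5, -125.1,  -41.8]), array([-0.526, -0.539, -1.513]))
([-150,-40,310],toolrot(0,180)) (array([ -38.9, -135.9,   -7.4]), array([-0.526, -0.539, -1.513]))
([-150,-40,205],toolrot(0,180)) (array([-39.5, -70. ,  74.3]), array([-0.526, -0.539, -1.513]))
F box [ 0.1 -0.3 -0.7] n -0.6 upslope -0.2 Mbox [-0.09 -0.69  0.05]
```

Emit:
drive_tool:
  moves:
    - {"x": 0,"y": 0,"z": -30,"rx": 0,"ry": 0,"rz": 0,"fingers": -0.3}
    - {"x": -2,"y": -10,"z": -60,"rx": 0,"ry": 0,"rz": 0,"fingers": -0.3}
    - {"x": -20,"y": -45,"z": -70,"rx": -0.16,"ry": -0.06,"rz": -0.15,"fingers": 1}
    - {"x": -38,"y": -78,"z": -79,"rx": -0.28,"ry": -0.12,"rz": -0.3,"fingers": 1}
    - {"x": -38,"y": -100,"z": -70,"rx": -0.4,"ry": -0.15,"rz": -0.45,"fingers": 1}
    - {"x": -38,"y": -115,"z": -60,"rx": -0.48,"ry": -0.185,"rz": -0.69,"fingers": 1}
    - {"x": -38,"y": -122,"z": -50,"rx": -0.5,"ry": -0.25,"rz": -0.85,"fingers": 1}
    - {"x": -38,"y": -125,"z": -42,"rx": -0.51,"ry": -0.34,"rz": -1.05,"fingers": 1}
    - {"x": -39,"y": -130,"z": -30,"rx": -0.52,"ry": -0.43,"rz": -1.25,"fingers": 1}
    - {"x": -39,"y": -136,"z": -10,"rx": -0.526,"ry": -0.5,"rz": -1.4,"fingers": 1}
    - {"x": -39,"y": -136,"z": -8,"rx": -0.526,"ry": -0.539,"rz": -1.513,"fingers": 1}
    - {"x": -39,"y": -136,"z": -8,"rx": -0.526,"ry": -0.539,"rz": -1.513,"fingers": 1}
    - {"x": -39,"y": -136,"z": -8,"rx": -0.526,"ry": -0.539,"rz": -1.513,"fingers": 1}
    - {"x": -39,"y": -136,"z": -8,"rx": -0.526,"ry": -0.539,"rz": -1.513,"fingers": 1}

```text
time_s: 12.9
tool_pos: [0.3958, 0.0326, 0.3125]
tool_rot: [180.0, 0.1, -160.6]
force: [-0.2, -0.1, 0.3]
grip_width: 0.0003
grasp_force: 0.0
```

```bash
python3 s.py "([-150,-40,205],toolrot(0,180))"; python3 - <<'E'
from h import *
from cell import vision
for n in("scene","wrist"):
    s=vision.read_camera(n);np.savez(n+"6.npz",**s);cv2.imwrite(f"pics/{n}6.png",s["image"][:,:,::-1])
# cover inclination: fit edge corners in scene by prediction per angle
s=np.load("scene6.npz")
for th in (50,55,60,65): print(th,proj(s,[b2w(cov(146,1,np.radians(th),y)) for y in(-106,106)]).round(1).tolist())
E
```

```text
12.9 tcp box [-149.4  -39.6  311.2] rot [ 1.800e+02  1.000e-01 -1.606e+02] F [-0.2 -0.1  0.3] w 0.0003 gf 0.0 q [  2. -14.  -9. 107.  -2.  87. 103.]
[  2.3 -14.2  -8.7 107.4  -2.2  86.5 103.4]
([-150,-40,205],toolrot(0,180)) (array([  0.7,  -0.4, 106.2]), array([ 0.   ,  0.001, -0.001]))
F box [-0.2  0.   0.3] n 0.4 upslope -0.1 Mbox [0.05 0.11 0.  ]
50 [[231.0, 185.4], [270.3, 139.4]]
55 [[231.9, 183.8], [271.5, 137.5]]
60 [[233.1, 182.4], [273.0, 135.8]]
65 [[234.7, 181.2], [274.8, 134.3]]
```

```bash
python3 - <<'E'
from h import *
for th in range(55,136,8):
    E=cov(146,-3,np.radians(th)); T=[E[0]-9.5+4,-40,E[2]-10]; print(th,E.round(0),"tcp",np.round(T,0),"tool shift from (-150,205): x",round(-(T[0]+150)),"z",round(-(T[2]-205)))
E
```

```text
55 [-113.    0.  208.] tcp [-118.  -40.  198.] tool shift from (-150,205): x -32 z 7
63 [-103.    0.  227.] tcp [-109.  -40.  217.] tool shift from (-150,205): x -41 z -12
71 [-91.   0. 243.] tcp [-97. -40. 233.] tool shift from (-150,205): x -53 z -28
79 [-77.   0. 258.] tcp [-83. -40. 248.] tool shift from (-150,205): x -67 z -43
87 [-61.   0. 270.] tcp [-67. -40. 260.] tool shift from (-150,205): x -83 z -55
95 [-43.   0. 281.] tcp [-49. -40. 271.] tool shift from (-150,205): x -101 z -66
103 [-25.   0. 288.] tcp [-30. -40. 278.] tool shift from (-150,205): x -120 z -73
111 [ -5.   0. 293.] tcp [-10. -40. 283.] tool shift from (-150,205): x -140 z -78
119 [ 15.   0. 295.] tcp [ 10. -40. 285.] tool shift from (-150,205): x -160 z -80
127 [ 36.   0. 295.] tcp [ 30. -40. 285.] tool shift from (-150,205): x -180 z -80
135 [ 56.   0. 291.] tcp [ 50. -40. 281.] tool shift from (-150,205): x -200 z -76
```

Emit:
drive_tool:
  moves:
    - {"x": 1,"y": 0,"z": 50,"rx": 0,"ry": 0,"rz": 0,"fingers": 1}
    - {"x": 1,"y": 0,"z": 106,"rx": 0,"ry": 0,"rz": 0,"fingers": 1}
    - {"x": 1,"y": 0,"z": 106,"rx": 0,"ry": 0,"rz": 0,"fingers": 1}
    - {"x": 1,"y": 0,"z": 106,"rx": 0,"ry": 0,"rz": 0,"fingers": 1}
    - {"x": 1,"y": 0,"z": 106,"rx": 0,"ry": 0,"rz": 0,"fingers": 1}

```text
time_s: 13.62
tool_pos: [0.397, 0.0326, 0.2093]
tool_rot: [-180.0, 0.4, -160.5]
force: [0.3, 0.2, 0.2]
grip_width: 0.0006
grasp_force: 0.0
```

```bash
python3 s.py "([-150,-40,205],toolrot(0,180))"
```

```text
13.62 tcp box [-148.4  -39.9  208. ] rot [-180.     0.4 -160.5] F [0.3 0.2 0.2] w 0.0006 gf 0.0 q [  2. -12.  -9. 117.  -2.  74. 103.]
[  2.1 -12.   -9.2 117.4  -2.   74.1 103.2]
([-150,-40,205],toolrot(0,180)) (array([ 1.7, -0. ,  3. ]), array([-0.001,  0.006,  0.   ]))
F box [0.3 0.1 0.2] n 0.0 upslope 0.4 Mbox [ 0.07 -0.02  0.03]
```

Emit:
drive_tool:
  moves:
    - {"x": -20,"y": 0,"z": 3,"rx": 0,"ry": 0,"rz": 0,"fingers": 1}
    - {"x": -32,"y": 0,"z": 3,"rx": 0,"ry": 0,"rz": 0,"fingers": 1}
    - {"x": -41,"y": 0,"z": -4,"rx": 0,"ry": 0,"rz": 0,"fingers": 1}
    - {"x": -47,"y": 0,"z": -12,"rx": 0,"ry": 0,"rz": 0,"fingers": 1}
    - {"x": -54,"y": 0,"z": -20,"rx": 0,"ry": 0,"rz": 0,"fingers": 1}
    - {"x": -61,"y": 0,"z": -28,"rx": 0,"ry": 0,"rz": 0,"fingers": 1}
    - {"x": -68,"y": 0,"z": -35,"rx": 0,"ry": 0,"rz": 0,"fingers": 1}
    - {"x": -76,"y": 0,"z": -42,"rx": 0,"ry": 0,"rz": 0,"fingers": 1}
    - {"x": -84,"y": 0,"z": -48,"rx": 0,"ry": 0,"rz": 0,"fingers": 1}
    - {"x": -84,"y": 0,"z": -48,"rx": 0,"ry": 0,"rz": 0,"fingers": 1}

```text
time_s: 14.88
tool_pos: [0.4726, 0.0585, 0.2595]
tool_rot: [-179.9, -0.1, -160.6]
force: [-15.1, -5.8, 20.5]
grip_width: 0.0003
grasp_force: 16.3
```

```bash
python3 s.py "([-150,-40,205],toolrot(0,180))"
```

```text
14.88 tcp box [-68.4 -40.8 258.2] rot [-1.799e+02 -1.000e-01 -1.606e+02] F [-15.1  -5.8  20.5] w 0.0003 gf 16.302401286084205 q [  1.  -3. -11. 104.  -0.  79. 100.]
[  0.8  -3.1 -10.7 103.9  -0.5  79.2  99.7]
([-150,-40,205],toolrot(0,180)) (array([81.5,  0.7, 53.3]), array([-0.001, -0.001, -0.001]))
F box [-16.1  -0.4  20.5] n 25.8 upslope -3.7 Mbox [0.07 3.17 0.03]
```

```bash
python3 - <<'E'
from h import *
from cell import vision
c={n:vision.read_camera(n) for n in("scene","wrist","top")}
for n in c: np.savez(n+"7.npz",**c[n])
C=lambda im,a,b,w,h:cv2.resize(im[b[0]:b[1],a[0]:a[1],::-1],(w,h),interpolation=cv2.INTER_CUBIC)
s6=np.load("scene6.npz")["image"]
H=np.zeros((600,800,3),np.uint8)
H[:300,:400]=C(c["scene"]["image"],(200,340),(110,215),400,300)
H[:300,400:]=C(s6,(200,340),(110,215),400,300)
H[300:,:400]=C(c["wrist"]["image"],(0,560),(0,420),400,300)
H[300:,400:]=C(np.load("wrist6.npz")["image"],(0,560),(0,420),400,300)
cv2.imwrite("pics/c7.png",H)
E
```

```text
(no output)
```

View pics/c7.png

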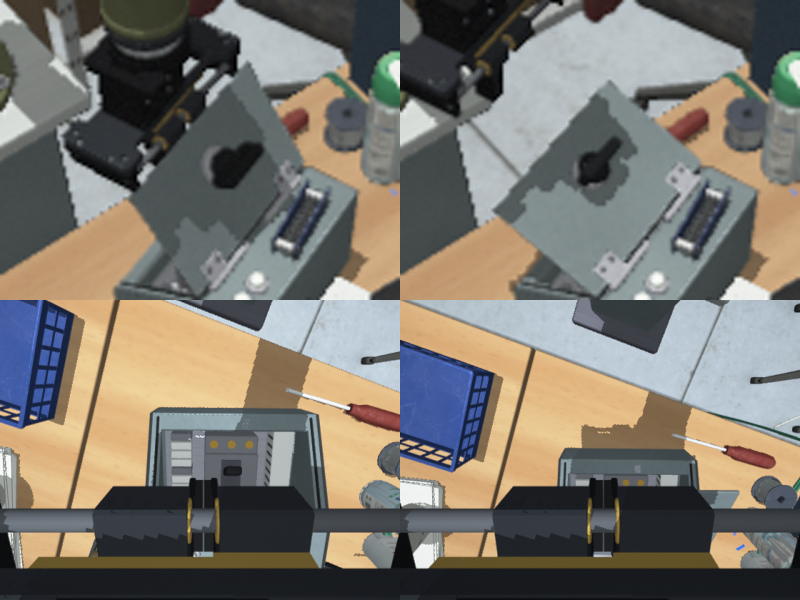

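The scene crop (top left) shows the cover steeper, with edge corners at about (130,195) and (240,62) and the closed fingers behind it. The wrist view (bottom left) shows the open box with the toggle at about (232,470). I'll work out the cover angle from those corners.

```bash
python3 - <<'E'
from h import *
s=np.load("scene7.npz")
for th in range(60,105,5): print(th,proj(s,[b2w(cov(146,1,np.radians(th),y)) for y in(-106,106)]).round(1).tolist(),cov(146,-3,np.radians(th)).round(0))
w=np.load("wrist7.npz")
# toggle location check in wrist: px (232/400*560, (470-300)*1.4)
print(proj(w,[b2w([-31,0,95]),b2w([-10,0,64]),b2w([-81,-94,86]),b2w([-81,94,86]),b2w([-100,-110,75]),b2w([-100,110,75])]).round(0).tolist(), 232*1.4,170*1.4)
E
```

```text
60 [[233.1, 182.4], [273.0, 135.8]] [-107.    0.  220.]
65 [[234.7, 181.2], [274.8, 134.3]] [-100.    0.  231.]
70 [[236.5, 180.3], [276.8, 133.1]] [-93.   0. 241.]
75 [[238.6, 179.6], [279.1, 132.0]] [-84.   0. 251.]
80 [[241.1, 179.2], [281.7, 131.3]] [-75.   0. 259.]
85 [[243.8, 179.1], [284.5, 130.8]] [-65.   0. 267.]
90 [[246.8, 179.3], [287.6, 130.7]] [-55.   0. 274.]
95 [[250.0, 179.8], [290.9, 130.8]] [-43.   0. 281.]
100 [[253.5, 180.6], [294.3, 131.2]] [-32.   0. 286.]
[[328.0, 235.0], [324.0, 244.0], [225.0, 180.0], [432.0, 180.0], [209.0, 157.0], [447.0, 157.0]] 324.79999999999995 237.99999999999997
```

Emit:
drive_tool:
  moves:
    - {"x": -2,"y": 0,"z": -6,"rx": 0,"ry": 0,"rz": 0,"fingers": 1}
    - {"x": -9,"y": 0,"z": -11,"rx": 0,"ry": 0,"rz": 0,"fingers": 1}
    - {"x": -18,"y": 0,"z": -16,"rx": 0,"ry": 0,"rz": 0,"fingers": 1}
    - {"x": -28,"y": 0,"z": -20,"rx": 0,"ry": 0,"rz": 0,"fingers": 1}
    - {"x": -37,"y": 0,"z": -23,"rx": 0,"ry": 0,"rz": 0,"fingers": 1}
    - {"x": -47,"y": 0,"z": -25,"rx": 0,"ry": 0,"rz": 0,"fingers": 1}
    - {"x": -57,"y": 0,"z": -27,"rx": 0,"ry": 0,"rz": 0,"fingers": 1}
    - {"x": -57,"y": 0,"z": -27,"rx": 0,"ry": 0,"rz": 0,"fingers": 1}

```text
time_s: 16.02
tool_pos: [0.5291, 0.0806, 0.282]
tool_rot: [179.9, 0.2, -160.4]
force: [0.1, 0.1, -0.1]
grip_width: 0.0007
grasp_force: 0.0
```

```bash
python3 s.py
```

```text
16.02 tcp box [ -7.8 -38.8 280.7] rot [ 179.9    0.2 -160.4] F [ 0.1  0.1 -0.1] w 0.0007 gf 0.0 q [ -0.   4. -12.  95.   1.  82.  98.]
[ -0.4   3.5 -11.5  94.8   0.6  81.6  97.6]
F box [ 0.1  0.1 -0.1] n -0.1 upslope 0.1 Mbox [ 0.1  -0.02 -0.01]
```

Emit:
drive_tool:
  moves:
    - {"x": -8,"y": 0,"z": 0,"rx": 0,"ry": 0,"rz": 0,"fingers": 1}
    - {"x": -16,"y": 0,"z": 0,"rx": 0,"ry": 0,"rz": 0,"fingers": 1}
    - {"x": -24,"y": 0,"z": 0,"rx": 0,"ry": 0,"rz": 0,"fingers": 1}

```text
time_s: 16.4
tool_pos: [0.5508, 0.088, 0.2821]
tool_rot: [179.9, 0.1, -160.5]
force: [-3.2, -0.8, 1.9]
grip_width: 0.0003
grasp_force: 1.6
```

```bash
python3 s.py; python3 - <<'E'
from h import *
from cell import vision
s=vision.read_camera("scene");np.savez("scene8.npz",**s)
for th in (60,85,110,115,120,125,130,133): print(th,proj(s,[b2w(cov(146,1,np.radians(th),y)) for y in(-106,106)]).round(1).tolist())
im=s["image"].astype(int)
# grey-cover mask printed coarsely
d=np.abs(im-np.load("scene7.npz")["image"].astype(int)).sum(2)
m=(abs(im[:,:,1]-im[:,:,2])<14)&(im[:,:,1]-im[:,:,0]>4)&(im.sum(2)>200)&(im.sum(2)<520)
print("cols 236..330 step2");
for r in range(120,206,3): print(r,"".join("#" if m[r,c] else "." for c in range(236,330,2)))
E
```

```text
16.4 tcp box [ 15.2 -39.1 280.8] rot [ 1.799e+02  1.000e-01 -1.605e+02] F [-3.2 -0.8  1.9] w 0.0003 gf 1.5589252518134344 q [ -1.   6. -12.  92.   1.  82.  97.]
[ -1.    6.4 -11.7  91.7   1.2  81.9  96.7]
F box [-3.2  0.3  1.9] n 3.3 upslope -1.8 Mbox [0.22 0.67 0.01]
60 [[233.1, 182.4], [273.0, 135.8]]
85 [[243.8, 179.1], [284.5, 130.8]]
110 [[260.9, 183.1], [301.5, 133.0]]
115 [[264.8, 184.8], [305.3, 134.3]]
120 [[268.8, 186.8], [309.1, 135.9]]
125 [[272.8, 189.0], [312.9, 137.8]]
130 [[276.8, 191.4], [316.7, 140.0]]
133 [[279.2, 193.0], [318.9, 141.4]]
cols 236..330 step2
120 ........#........................#.............
123 .....#.........................#....#..........
126 ..............#...................#.....#......
129 .....................................#.........
132 ............#..................................
135 .....................................#.##......
138 ..........#..........................#.........
141 .....................................#.........
144 ....................................#......##..
147 ........................................#####
[... 290 characters left out ...]
............#..........#
168 ...................................#...........
171 ........................#............##........
174 .......................#..............####.....
177 ......................#.................#####..
180 .....................#.....#............####...
183 ..............##.......................####....
186 .............######..#......#.........#####....
189 ............###.#.#........####......#####.....
192 ...........#####..#.......####.......#######...
195 .........######...#.......####......######.....
198 ........#####............########..#####..#....
201 .......#####............#################......
204 ......#####............#################.......
```

Emit:
drive_tool:
  moves:
    - {"x": -8,"y": 0,"z": 0,"rx": 0,"ry": 0,"rz": 0,"fingers": 1}
    - {"x": -16,"y": 0,"z": 2,"rx": 0,"ry": 0,"rz": 0,"fingers": 1}
    - {"x": -22,"y": 0,"z": 3,"rx": 0,"ry": 0,"rz": 0,"fingers": 1}
    - {"x": -26,"y": 0,"z": 4,"rx": 0,"ry": 0,"rz": 0,"fingers": 1}
    - {"x": -26,"y": 0,"z": 4,"rx": 0,"ry": 0,"rz": 0,"fingers": 1}

```text
time_s: 17.08
tool_pos: [0.5714, 0.0949, 0.279]
tool_rot: [179.9, -0.4, -160.5]
force: [-15.6, -4.8, 11.8]
grip_width: 0.0003
grasp_force: 9.2
```

```bash
python3 s.py
```

```text
17.07 tcp box [ 36.9 -39.5 277.7] rot [ 179.9   -0.4 -160.5] F [-15.6  -4.8  11.8] w 0.0003 gf 9.194777650991455 q [ -2.   9. -12.  89.   2.  82.  96.]
[ -1.7   9.5 -11.8  88.7   1.9  82.5  95.9]
F box [-16.3   0.7  11.8] n 18.4 upslope -8.2 Mbox [0.49 3.69 0.02]
```

```bash
python3 s.py "([-60,-40,285],toolrot(0,180))" "([-75,0,190],toolrot(20,180))"
```

```text
17.07 tcp box [ 36.9 -39.5 277.7] rot [ 179.9   -0.4 -160.5] F [-15.6  -4.8  11.8] w 0.0003 gf 9.194777650991455 q [ -2.   9. -12.  89.   2.  82.  96.]
[ -1.7   9.5 -11.8  88.7   1.9  82.5  95.9]
([-60,-40,285],toolrot(0,180)) (array([96.9, -0.5, -6.6]), array([ 0.001, -0.007, -0.   ]))
([-75,0,190],toolrot(20,180)) (array([111.3,  39.4,  88.5]), array([ 0.001, -0.356, -0.   ]))
F box [-16.3   0.7  11.8] n 18.4 upslope -8.2 Mbox [0.49 3.69 0.02]
```

Emit:
drive_tool:
  moves:
    - {"x": 20,"y": 0,"z": 4,"rx": 0,"ry": 0,"rz": 0,"fingers": 1}
    - {"x": 60,"y": 0,"z": 0,"rx": 0,"ry": 0,"rz": 0,"fingers": 1}
    - {"x": 100,"y": 10,"z": 0,"rx": 0,"ry": -0.1,"rz": 0,"fingers": 1}
    - {"x": 112,"y": 39,"z": 40,"rx": 0,"ry": -0.25,"rz": 0,"fingers": 1}
    - {"x": 112,"y": 39,"z": 88,"rx": 0,"ry": -0.35,"rz": 0,"fingers": 1}
    - {"x": 112,"y": 39,"z": 88,"rx": 0,"ry": -0.35,"rz": 0,"fingers": 1}
    - {"x": 112,"y": 39,"z": 88,"rx": 0,"ry": -0.35,"rz": 0,"fingers": 1}
    - {"x": 112,"y": 39,"z": 88,"rx": 0,"ry": -0.35,"rz": 0,"fingers": 1}

```text
time_s: 18.08
tool_pos: [0.4622, 0.0968, 0.1951]
tool_rot: [-180.0, 20.6, -160.4]
force: [-0.1, -0.1, 0.4]
grip_width: 0.0007
grasp_force: 0.0
```

```bash
cat > edge.py <<'E'
from h import *
from cell import vision
s=vision.read_camera("scene");im=s["image"].astype(int);a=np.load("scene8.npz")["image"].astype(int)
m=(abs(im[:,:,1]-im[:,:,2])<14)&(im[:,:,1]-im[:,:,0]>4)&(im.sum(2)>200)&(im.sum(2)<520)
print("pred edge",[(th,proj(s,[b2w(cov(146,1,np.radians(th),y)) for y in(-106,106)]).round(0).tolist()) for th in(125,133)])
for r in range(129,204,3): print(r,"".join("#" if m[r,c] else "." for c in range(256,330)))
E
python3 edge.py;python3 s.py "([-60,0,90],toolrot(20,180))"
```

```text
pred edge [(125, [[273.0, 189.0], [313.0, 138.0]]), (133, [[279.0, 193.0], [319.0, 141.0]])]
129 ..........................................................................
132 .....#....................#...............................................
135 .......#...................#.............................####.............
138 ......##..........#...###.#...................#######.....................
141 ................#..#......#...............................................
144 .................#...........................................##..####.....
147 ..................#............#...........................##.###########.
150 ...............#........#....##..........................#..###.....#####.
153 .............#........................................##......############
156 ..........#.........................................##.................###
159 ...........#.....................................##....................###
162 #..........##..................................##...............##......#.
165 .#..........................................###........
[... 599 characters left out ...]
...###......#######.............#########...........
192 .##########...........###.......########.............#########.#..#.......
195 #########............##........########............#############..........
198 ######..............##........#########.#####....############.............
201 ####...............##.......###################################...........
18.12 tcp box [-66.   -1.2 193. ] rot [-180.    20.5 -160.5] F [ 0.3 -0.9  0.6] w 0.0005 gf 0.0 q [ -3. -17.  -9. 126.  -7.  51. 101.]
[ -2.6 -17.3  -9.1 125.8  -6.9  51.1 101.2]
([-60,0,90],toolrot(20,180)) (array([30.5,  1.2, 98.6]), array([-0.   ,  0.009,  0.001]))
F box [-0.  -0.9  0.6] n 0.5 upslope 0.3 Mbox [0.05 0.44 0.01]
```

Emit:
drive_tool:
  moves:
    - {"x": 12,"y": 1,"z": 33,"rx": 0,"ry": 0,"rz": 0,"fingers": 1}
    - {"x": 22,"y": 1,"z": 66,"rx": 0,"ry": 0,"rz": 0,"fingers": 1}
    - {"x": 30,"y": 1,"z": 90,"rx": 0,"ry": 0,"rz": 0,"fingers": 1}
    - {"x": 30,"y": 1,"z": 98,"rx": 0,"ry": 0,"rz": 0,"fingers": 1}
    - {"x": 30,"y": 1,"z": 98,"rx": 0,"ry": 0,"rz": 0,"fingers": 1}
    - {"x": 30,"y": 1,"z": 98,"rx": 0,"ry": 0,"rz": 0,"fingers": 1}

```text
time_s: 18.88
tool_pos: [0.4643, 0.0989, 0.0889]
tool_rot: [180.0, 20.3, -160.5]
force: [0.2, 0.1, -0.1]
grip_width: 0.0002
grasp_force: 0.0
```

```bash
python3 s.py "([-60,0,88],toolrot(20,180))" "([-30,0,88],toolrot(20,180))" "([-8,0,88],toolrot(20,180))"
```

```text
18.88 tcp box [-62.7   0.1  87.6] rot [ 180.    20.3 -160.5] F [ 0.2  0.1 -0.1] w 0.0002 gf 0.0 q [ -3.  -9. -10. 133.  -6.  36. 101.]
[ -2.9  -9.2 -10.1 132.7  -6.5  36.3 100.9]
([-60,0,88],toolrot(20,180)) (array([-2.7, -0.1,  0.5]), array([0.   , 0.005, 0.   ]))
([-30,0,88],toolrot(20,180)) (array([-30.8,  -0.1,  10.9]), array([0.   , 0.005, 0.   ]))
([-8,0,88],toolrot(20,180)) (array([-51.5,  -0.1,  18.6]), array([0.   , 0.005, 0.   ]))
F box [ 0.2  0.1 -0.1] n -0.2 upslope 0.1 Mbox [0.04 0.43 0.01]
```

Emit:
drive_tool:
  moves:
    - {"x": -8,"y": 0,"z": 2.5,"rx": 0,"ry": 0,"rz": 0,"fingers": 1}
    - {"x": -16,"y": 0,"z": 5.5,"rx": 0,"ry": 0,"rz": 0,"fingers": 1}
    - {"x": -24,"y": 0,"z": 8,"rx": 0,"ry": 0,"rz": 0,"fingers": 1}
    - {"x": -32,"y": 0,"z": 11,"rx": 0,"ry": 0,"rz": 0,"fingers": 1}
    - {"x": -40,"y": 0,"z": 14,"rx": 0,"ry": 0,"rz": 0,"fingers": 1}
    - {"x": -46,"y": 0,"z": 16,"rx": 0,"ry": 0,"rz": 0,"fingers": 1}
    - {"x": -46,"y": 0,"z": 16,"rx": 0,"ry": 0,"rz": 0,"fingers": 1}

```text
time_s: 19.75
tool_pos: [0.5075, 0.1144, 0.0864]
tool_rot: [179.9, 19.8, -160.5]
force: [-4.0, -1.8, 0.7]
grip_width: 0.0007
grasp_force: 2.3
```

```bash
python3 s.py
```

```text
19.75 tcp box [-16.9   0.3  85.1] rot [ 179.9   19.8 -160.5] F [-4.  -1.8  0.7] w 0.0007 gf 2.2615877029602416 q [ -3.  -3. -11. 127.  -4.  36.  98.]
[ -3.1  -2.7 -11.  127.2  -4.1  35.7  98.2]
F box [-4.4 -0.4  0.7] n 2.8 upslope -3.5 Mbox [-0.07  1.25 -0.04]
```

Emit:
drive_tool:
  moves:
    - {"x": -3,"y": 0,"z": 1,"rx": 0,"ry": 0,"rz": 0,"fingers": 1}
    - {"x": -6,"y": 0,"z": 2,"rx": 0,"ry": 0,"rz": 0,"fingers": 1}
    - {"x": -9,"y": 0,"z": 3,"rx": 0,"ry": 0,"rz": 0,"fingers": 1}
    - {"x": -9,"y": 0,"z": 3,"rx": 0,"ry": 0,"rz": 0,"fingers": 1}

```text
time_s: 20.25
tool_pos: [0.5127, 0.1162, 0.0852]
tool_rot: [179.9, 19.4, -160.5]
force: [-18.2, -6.0, 10.3]
grip_width: 0.0005
grasp_force: 10.9
```

```bash
python3 s.py
```

```text
20.25 tcp box [-11.4   0.2  83.9] rot [ 179.9   19.4 -160.5] F [-18.2  -6.   10.3] w 0.0005 gf 10.861514133866876 q [ -3.  -2. -11. 126.  -4.  36.  98.]
[ -3.2  -1.6 -11.1 126.2  -3.6  36.1  97.7]
F box [-19.2   0.4  10.3] n 18.5 upslope -11.5 Mbox [0.08 3.51 0.01]
```

```bash
python3 s.py "([-45,0,88],toolrot(20,180))" "([-60,0,180],toolrot(10,180))"  "([-80,0,280],toolrot(0,180))"
```

```text
20.25 tcp box [-11.4   0.2  83.9] rot [ 179.9   19.4 -160.5] F [-18.2  -6.   10.3] w 0.0005 gf 10.861514133866876 q [ -3.  -2. -11. 126.  -4.  36.  98.]
[ -3.2  -1.6 -11.1 126.2  -3.6  36.1  97.7]
([-45,0,88],toolrot(20,180)) (array([ 30.4,  -0.2, -15. ]), array([ 0.002, -0.011, -0.001]))
([-60,0,180],toolrot(10,180)) (array([ 1.400e+01, -1.000e-01, -1.068e+02]), array([ 0.002,  0.164, -0.   ]))
([-80,0,280],toolrot(0,180)) (array([-3.000e-01,  1.000e-01, -2.077e+02]), array([ 0.002,  0.338, -0.   ]))
F box [-19.2   0.4  10.3] n 18.5 upslope -11.5 Mbox [0.08 3.51 0.01]
```

Emit:
drive_tool:
  moves:
    - {"x": 15,"y": 0,"z": -7,"rx": 0,"ry": 0,"rz": 0,"fingers": 1}
    - {"x": 30,"y": 0,"z": -15,"rx": 0,"ry": 0,"rz": 0,"fingers": 1}
    - {"x": 25,"y": 0,"z": -50,"rx": 0,"ry": 0.05,"rz": 0,"fingers": 1}
    - {"x": 14,"y": 0,"z": -105,"rx": 0,"ry": 0.16,"rz": 0,"fingers": 1}
    - {"x": 7,"y": 0,"z": -155,"rx": 0,"ry": 0.25,"rz": 0,"fingers": 1}
    - {"x": 0,"y": 0,"z": -207,"rx": 0,"ry": 0.34,"rz": 0,"fingers": 1}
    - {"x": 0,"y": 0,"z": -207,"rx": 0,"ry": 0.34,"rz": 0,"fingers": 1}
    - {"x": 0,"y": 0,"z": -207,"rx": 0,"ry": 0.34,"rz": 0,"fingers": 1}

```text
time_s: 21.25
tool_pos: [0.4509, 0.0943, 0.282]
tool_rot: [179.9, 0.6, -160.5]
force: [-1.3, -0.9, -0.6]
grip_width: 0.0004
grasp_force: 0.0
```

```bash
python3 s.py; python3 - <<'E'
from h import *
from cell import vision
w=vision.read_camera("wrist");a=np.load("wrist7.npz")
print("pred off/on tip",proj(w,[b2w([-31,0,95]),b2w([11,0,95])]).round(0).tolist(), "pivot",proj(w,b2w([-10,0,64])).round(0))
# where is the black toggle blob
g=w["image"].sum(2).astype(int)
for r in range(150,290,6): print(r,"".join("#" if g[r,c]<130 else "." for c in range(220,400,4)))
for n,c,(p,q) in (("now",w,(0,0)),): pass
g=a["image"].sum(2).astype(int);m=(g[200:256,300:350]<130);print("before toggle",np.argwhere(m).mean(0)+[200,300],"pred off",proj(a,b2w([-31,0,95])))
E
python3 edge.py
```

```text
21.25 tcp box [-7.690e+01  2.000e-01  2.807e+02] rot [ 179.9    0.6 -160.5] F [-1.3 -0.9 -0.6] w 0.0004 gf 0.0 q [ -3.  -6. -11. 104.  -1.  81.  96.]
[ -2.8  -6.1 -11.2 104.1  -1.3  81.3  95.7]
F box [-1.5 -0.5 -0.6] n 0.2 upslope -1.6 Mbox [ 0.03  0.   -0.02]
pred off/on tip [[283.0, 233.0], [283.0, 272.0]] pivot [[283. 242.]]
150 .............................................
156 .............................................
162 .............................................
168 .........................................#...
174 .........................................#...
180 .........................................#...
186 .........................................#...
192 .........................................#...
198 .........................................#...
204 .........................................#...
210 .............................................
216 .............................................
222 .............................................
228 .............................................
234 ..........................................#..
240 ................
[... 1878 characters left out ...]
.......#######......###########.......................#########.....
180 ..........#######..............####........................#########......
183 ........#######..............###..........................########........
186 ......#####.#..#...........###.........##...............########...#......
189 ...##########............###......#######.............#########.#.........
192 .##########...........###.......########.............#########.#..#.......
195 #########............##........########............#############.#........
198 ######..............##........#########.######...#############..#.........
201 ####...............#.......##################################.............
```

```bash
python3 -c "
from cell import workorder; print(workorder.sign_off())"
```

```text
the job is handed in; nothing more can be done
None
```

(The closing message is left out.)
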